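Free the jammed four-blade comb and rack it

TASK

The white four-blade comb is jammed in the sprung cheeks of its drying dock: pulled straight up, it brings the dock up with it. Without lifting the dock, work the comb free by rocking it from side to side along its length, tilting it clearly, then lift it out and lower it in the gripper into the four-slot rack, every blade in its own slot and the comb fully down, and let go. Do not drop the comb in, and leave the bottle, beaker and jar where they stand.

Things in the scene. Friction and masses are not known exactly. Their poses are not given: they have to be found in the camera images.
- comb: White plastic comb, 0.16 kg, 140 mm long (its y), 103 tall (its z, up), alike end for end; either way round fits the rack. Origin: mid-length, at blade-tip level. Four blades, 10 thick (x), 14 wide (y), at y = -54, -18, 18, 54, z = 0 to 30 (lowest 6 mm narrowed to 6 x 10). Spine 12 thick, z = 30 to 52. It starts upright, tips on the trough floor, spine pinched near both ends.
- comb_handle (a point): Point to grip, 80 mm above the comb's origin, axes as the comb's: the middle of the upright handle block on the spine, 20 mm in x, 44 mm in y, from 51 to 103 mm above the blade tips.
- foot: Fixed steel foot plate of the dock on the bench, 110 (x) x 250 (y) x 10 mm. Origin: centre of its underside, z up. The comb starts centred over it, axes parallel, tips 20 mm above this origin. A 10 mm guide pin stands at y = -112 and 112, top 45 mm above the origin.
- dock (a joint): Lift (m) of the grey metal dock on its guide pins: 0 seated, stop 0.03; no sideways play. Only its weight, about 10 N, holds it down. An open trough, 84 (x) x 200 (y) mm outside, 72 x 188 inside; above the foot's origin its floor is at 20, end walls to 38, long walls to 56, cheeks to 68 mm. A straight pull of about 20 N (10 N an end) is needed against the cheeks, so the dock lifts first.
- cheek_l (a point): Top middle of the cheek pair at y = +60 mm of the foot. A fixed cheek (-x) and a sprung cheek (+x, about 9 N), 18 mm long in y, pinch the 12 mm spine by friction (they stop at an 11 mm gap, wider than the blades); the grip spans the 14 mm below this point. The comb tilts freely about its x between them: raising one end while the other stays or sinks a little breaks the grip with little net pull.
- cheek_r (a point): The same for the cheek pair at y = -60 mm of the foot. An end of the comb is free once the spine's underside there is above this point, 18 mm higher than at the start.
- rack: Fixed grey rack block, 60 (x) x 170 (y) x 38 mm high. Origin: centre of its underside, z up. Four slots from the top, 15 (x) x 19 (y) mm, 34 deep, 2 mm chamfers, at y = -54, -18, 18, 54: 2.5 mm clearance round each blade. Comb fully down: spine resting on the rack's top, blade tips 8 mm above the rack's origin, y axes parallel.
- reagent: Bystander: white plastic bottle, 68 mm diameter, 150 mm tall. Origin: centre of its underside.
- beaker: Bystander: glass beaker, 70 mm diameter, 85 mm tall. Origin: centre of its underside.
- jar: Bystander: amber jar with a black lid, 56 mm diameter, 70 mm tall. Origin: centre of its underside.
Mind the look-alikes: they are no part of the job. Of the things shaped like the comb, the white one is meant. There is more than one size of the rack; the job needs the smallest.

How it is judged:
On the way, in this order (a step that is already met when the one before it is completed fails the run):
1. the comb is rocked: tilted end for end by more than 0.04 rad while still in the dock (risen less than 15 mm at its middle) (angle between comb's own z axis and vertical above 0.04 rad and z of comb in the frame of foot below 0.035 m), for 0.05 s.
2. the comb is out of the dock: its blade tips more than 30 mm above the trough floor (z of comb in the frame of foot above 0.05 m), for 0.05 s.
3. the comb is lowered into the rack in the gripper: still touched by the fingers with its blades at least 20 mm deep in the slots (z of comb in the frame of rack below 0.018 m and horizontal distance between comb and rack below 0.008 m and contact force between the fingers and comb above 0.5 N), for 0.05 s.
At the end, for the whole second after the job is handed in: The comb stands at rest in the rack, all four blades in their slots: its origin within 6 mm horizontally of the rack's centre and 4 to 11 mm above the rack's origin (8 = fully down), upright within 0.06 rad, long direction within 0.25 rad of the rack's; the dock is seated within 3 mm (horizontal distance between comb and rack below 0.006 m and z of comb in the frame of rack between 0.004 and 0.011 m and angle between comb's own z axis and vertical below 0.06 rad and angle between the y axis of comb and the y axis of rack, either way round below 0.25 rad and linear speed of comb below 0.02 m/s and value of joint dock below 0.003 m); the robot touches nothing.
It fails at once if the dock is lifted more than 5 mm off its seat (value of joint dock above 0.005 m).
It fails at once if the reagent is pushed more than 25 mm or tipped over (distance of reagent from where it was at the start of the episode above 0.025 m or angle between reagent's own z axis and vertical above 0.5 rad).
It fails at once if the beaker is pushed more than 25 mm or tipped over (distance of beaker from where it was at the start of the episode above 0.025 m or angle between beaker's own z axis and vertical above 0.5 rad).
It fails at once if the jar is pushed more than 25 mm or tipped over (distance of jar from where it was at the start of the episode above 0.025 m or angle between jar's own z axis and vertical above 0.5 rad).
It also fails if it takes over 54 s, if anything falls off the work surface, if the arm or the gripper's body presses on something with over 40 N, if the wrist force passes 120 N, or if a joint passes its speed limit or range.

ROBOT

A 7-joint arm with a two-finger parallel gripper is mounted at the origin on the work surface. World frame = base frame: x ahead of the robot, y to its left, z up, the work surface at z = 0. Lengths are in m, angles in rad, forces in N, time in s.
With the tool pointing down it reaches from about 0.4 to 0.875 m from the base axis. Payload 19.3 kg.
Tool frame: the origin (TCP) lies at the very end of the fingers, on their centre line; the grasp point (between the pads) lies 19 mm behind it (bot.pinch_z is the distance from the TCP to the grasp point, in m); y points along the fingers, x is the direction in which the jaws open and shut, and the axes are right-handed (so a half turn about y gives the same grasp; the last joint's range is limited). The gripper opens to 85 mm and grips with 20 to 120 N. Pads are 22 mm wide; open, the fingers measure 114 mm over their backs; the gripper's body (76 mm by 85 mm) begins 54 mm behind the grasp point. The pads swing forward as they close: fully open they stand 13 mm farther back than shut.
Start: joints at [-1.303, 0.521, -0.036, 1.599, 0.021, 1.021, -0.113], TCP at [0.207, 0.59, 0.231] pointing down, gripper open.
Joint ranges: [-2.91, 2.91], [-0.3, 2.13], [-1.5, 1.42], [0.17, 2.43], [-1.26, 4.41], [0.16, 1.93], [-2.52, 2.52]. Speed limits (rad/s): [1.89, 1.89, 2.39, 2.39, 3.01, 3.01, 3.01].

INTERFACE

Orientations are given as [roll, pitch, yaw] about the fixed x, y, z axes, in that order (R = Rz(yaw) Ry(pitch) Rx(roll)).
In Python, from workcell import bot gives the robot as it stands. The module is installed in compiled form; this text tells all that it offers.
- The arm moves only by the tool arm_command, never from a script. Its argument "moves" is a list of rows, each an object of numbers: "rx", "ry", "rz": the turn, a rotation vector about the tool's x, y, z in rad; "x", "y", "z": the shift along the tool's x, y, z in cm; "gripper": the opening, from -1 (shut) to 1 (fully open). In form: [{"rx": .., "ry": .., "rz": .., "x": .., "y": .., "z": .., "gripper": ..}, ...]. A call has 1 to 5 rows; each row is the pose to reach, as a shift and turn from the pose commanded when the call began, along the tool's axes at that moment; what a row does not reach only later rows make up. A row lasts 1/12 s, in which the tool goes at most 41.7 mm and 7.16 degrees, less where a joint would pass 70% of its speed; a pose out of reach is approached as far as the arm can. A call with a gripper value outside its range is refused whole. The fingers move at their own pace and stop on an object; "squeeze" is the grip in N (left out, the last holds). Time passes only in rows, so rows that repeat a pose let the fingers close. It gives the time, the measured TCP pose, the force and the opening at its end, in the units of the state.
- bot.observe(): the state, without advancing time (a new reading comes with each control period).
- bot.grab_frame(name): name is "scene" or "top" or "wrist"; returns (picture, depth): 480x640x3 uint8, red, green, blue; 480x640 float32, m along the optical axis (not along the pixel's ray), 0 where there is no reading.
- bot.camera_model(name): a dict with "vfov" (degrees; the focal length in pixels is half the picture's height over the tangent of half this angle, whatever the lens; pixels are square), "cx", "cy" (the principal point, pixels), "extrinsics" (4x4, takes a point from camera to world coordinates); the wrist camera has in their place "mount" (4x4, takes a point from camera to tool coordinates, whose origin is the TCP and whose axes are the tool frame's). Camera axes: x right, y down, z forward; pixel columns grow to the right and rows downward; lengths in m; the calibration is good to about 2 mm. The wrist camera is an equidistant fisheye: a pixel r from the principal point sees the ray r / f radians off the axis. A picture is of the moment at which its call begins: read the wrist's pose just before it. camera_model takes no time and is no camera call.
- bot.job_done(): hands the job in, once; it reports no verdict.
Trained networks look in the newest picture that a camera, given by its name, has taken for a name from the list of things; names that differ only in an ending like _2 or _b are one class to them, and where a whole thing is asked for, a point or a joint stands for the part that bears it (a point fixed in the world has none). Each returns a list of dicts, best first, with "p" (0 to 1); they miss things now and then, are a little off and sometimes report something else, mostly with a low value. They report only what shows in the picture. A call takes as long as a camera call. They do not tell look-alikes from the thing itself.
- bot.spot_in(name, camera): "box" ([left, top, right, bottom] in pixels, round what is visible of it).
- bot.masks_of(name, camera): "mask" (480x640 bool, what is visible of it) and "box" ([left, top, right, bottom] in pixels, round what is visible of it).
The state is a dict: "clock": time; "qpos": joint angles; "qd": joint speeds; "joint_efforts": joint torques, N m; "position": TCP position; "tool_rot": TCP orientation; "force": force on the tool from outside, world axes, zero at the start; "moment": the same for the moment, N m; "grip_width": finger opening in m.
Only numpy, scipy, OpenCV 4.12 (cv2) and the standard library are available. Lean on these libraries where they do the work, as an engineer would, in place of code of your own. Each camera call takes 0.05 s, during which the arm holds its last target.

## Working session

There is one attempt and no reset: what is moved stays moved. The work goes in short steps, Python scripts to look and compute and a tool call to move; the robot and the scene stay as the last step left them, time stands still between calls to the robot, and variables do not carry over. Pictures are saved under pics/ and viewed, and the job is handed in when it is done.

Besides the shell and the picture viewer there is one more tool, called after ">>>" in YAML: its name, and indented under it one key for each argument. arm_command: Moves the arm, as the interface text tells. Its arguments: {"type":"object","properties":{"moves":{"type":"array"},"squeeze":{"type":"number"}},"required":["moves"]}

```bash
mkdir -p pics; ls
cat > h.py <<'E'
import numpy as np, cv2
from workcell import bot
def save(n,im): cv2.imwrite('pics/'+n+'.png', im[:,:,::-1])
def world(cam,u,v,d,cm):
    f=240/np.tan(np.radians(cm['vfov'])/2)
    p=np.stack([(u-cm['cx'])/f*d,(v-cm['cy'])/f*d,d,np.ones_like(d)],-1)
    return (p@np.array(cm['extrinsics']).T)[...,:3]
E
python3 - <<'E'
from h import *
print(bot.observe())
for c in ['scene','top']:
    im,d=bot.grab_frame(c); save(c+'0',im); np.save(c+'0.npy',d); np.save(c+'0im.npy',im)
    cm=bot.camera_model(c); print(c,cm)
E
```

```text
pics
{'clock': 0.0, 'qpos': array([-1.30319899,  0.522009  , -0.03631497,  1.60000818,  0.02121984,
        1.02108738, -0.11278282]), 'qd': array([ 0.00141666, -0.00014613, -0.00057836, -0.00152187,  0.00122317,
       -0.00028297, -0.00108892]), 'joint_efforts': array([ 9.57711973e-05, -9.27098322e+01,  1.97992824e+00, -3.69951510e+01,
        1.78295636e-02,  7.98442808e-03,  1.23787436e-05]), 'position': array([0.20706676, 0.58934641, 0.23072894]), 'tool_rot': array([-1.57089954e+00,  1.12171831e-03,  1.23300573e+00]), 'force': array([-0.27829226,  0.37451171,  0.86585532]), 'moment': array([-0.01435574, -0.00823451, -0.03318671]), 'grip_width': 0.08577038081112097}
scene {'vfov': 57.77608311460807, 'cx': 316.9706983959672, 'cy': 238.18634697017407, 'extrinsics': array([[ 0.79006244,  0.39114709, -0.47202256,  0.95853826],
       [ 0.61268601, -0.47817156,  0.62925974, -0.62682632],
       [ 0.02042535, -0.7863561 , -0.61743574,  0.62449922],
       [ 0.        ,  0.        ,  0.        ,  1.        ]])}
top {'vfov': 54.90566904669676, 'cx': 320.27812310623534, 'cy': 244.18245686839916, 'extrinsics': array([[-0.02646886, -0.99687912,  0.07437357,  0.48679089],
       [-0.9994299 ,  0.02482983, -0.02287682, -0.08650523],
       [ 0.02095874, -0.07493669, -0.99696801,  1.02223249],
       [ 0.        ,  0.        ,  0.        ,  1.        ]])}
```

View pics/scene0.png

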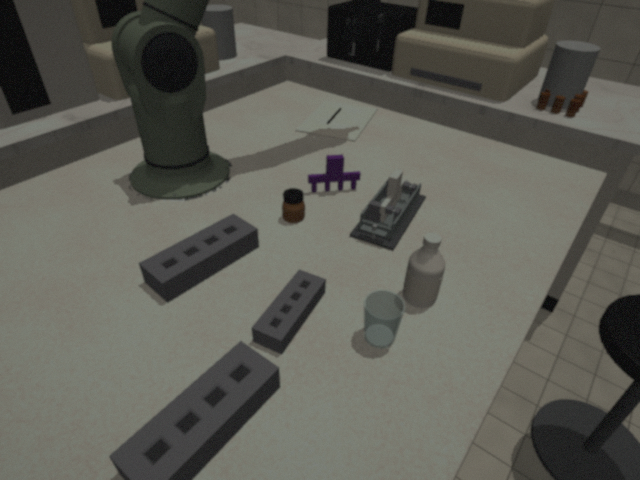

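View pics/top0.png

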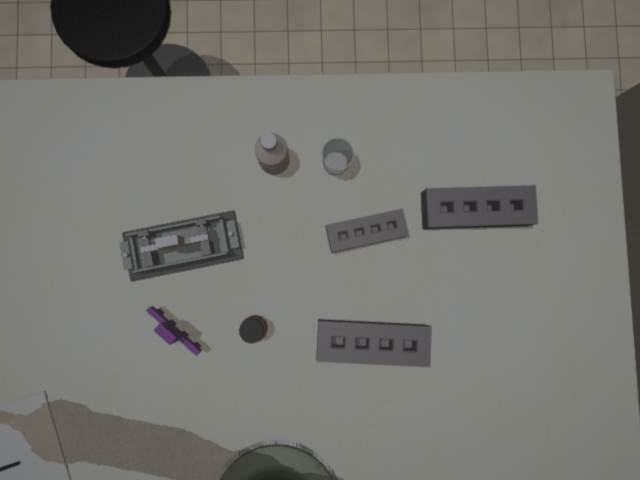

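Run:
```python
from h import *
for c in ['top','scene']:
    im=np.load(c+'0im.npy'); d=np.load(c+'0.npy'); cm=bot.camera_model(c)
    v,u=np.mgrid[:480,:640]; P=world(c,u,v,d,cm); np.save(c+'P.npy',P)
    for n in ['comb','foot','rack','dock','reagent','beaker','jar']:
        for r in bot.masks_of(n,c):
            if r['p']<0.3: continue
            m=r['mask']&(d>0); Q=P[m]; 
            z=Q[:,2]; zt=np.percentile(z,97)
            T=Q[z>zt-0.012]; rr=cv2.minAreaRect(T[:,:2].astype(np.float32)*1000)
            print(c,n,round(r['p'],2),np.round(r['box']),'ztop',zt.round(3),'rect',np.round(rr[0],1),np.round(rr[1],1),round(rr[2],1), 'mean',T.mean(0).round(4))
P=np.load('topP.npy')
for (u,v) in [(300,300),(300,60+40),(500,400),(60,200),(560,120)]: print(P[v-3:v+4,u-3:u+4].mean((0,1)).round(4))
```

```text
top comb 0.74 [140. 234. 210. 251.] ztop 0.125 rect [566.6 190.8] [18.9 43.7] 9.1 mean [0.566  0.1903 0.1222]
top comb 0.72 [240. 314. 268. 344.] ztop 0.073 rect [385.4  36.4] [47.1 46.7] 89.6 mean [0.3852 0.0366 0.0699]
top comb 0.5 [254. 133. 288. 178.] ztop 0.152 rect [753.4 -12.1] [29.8 30.1] 74.8 mean [ 0.7527 -0.012   0.1493]
top comb 0.46 [120. 216. 239. 274.] ztop 0.069 rect [567.1 191.2] [ 82.7 187.5] 10.4 mean [0.5676 0.1902 0.0661]
top rack 0.93 [327. 210. 408. 253.] ztop 0.041 rect [ 588.3 -210.8] [ 60.3 169.9] 10.8 mean [ 0.5878 -0.2103  0.038 ]
top rack 0.71 [421. 183. 541. 230.] ztop 0.056 rect [ 632.7 -456. ] [ 84.3 237.7] 0.4 mean [ 0.6318 -0.4546  0.0528]
top rack 0.67 [317. 322. 432. 367.] ztop 0.056 rect [ 348.6 -215.2] [236.7  84. ] 85.5 mean [ 0.3492 -0.2158  0.0528]
top rack 0.32 [122. 218. 241. 273.] ztop 0.069 rect [567.3 191.2] [ 83.3 187.5] 10.4 mean [0.5678 0.1902 0.0664]
top dock 0.85 [124. 217. 237. 273.] ztop 0.069 rect [566.9 192.2] [ 83.4 190.1] 10.0 mean [0.5677 0.191  0.066 ]
top reagent 0.64 [256. 134. 288. 177.] ztop 0.152 rect [752.6 -12.2] [28.1
[... 1141 characters left out ...]
 -11.7] [31.8 29.2] 85.2 mean [ 0.7552 -0.016   0.1478]
scene reagent 0.38 [249. 269. 326. 355.] ztop 0.04 rect [ 588.  -210.5] [ 61.6 171.8] 10.8 mean [ 0.5917 -0.219   0.0371]
scene beaker 0.6 [361. 185. 417. 240.] ztop 0.069 rect [568.4 186.1] [ 83.  184.5] 10.1 mean [0.5801 0.1713 0.0638]
scene beaker 0.58 [363. 290. 404. 350.] ztop 0.085 rect [ 744.5 -149.5] [67.9 69.2] 53.5 mean [ 0.7449 -0.1486  0.0808]
scene jar 0.81 [283. 185. 301. 224.] ztop 0.071 rect [385.6  36. ] [44.9 47. ] 39.4 mean [0.389  0.0324 0.0683]
[ 4.412e-01 -6.210e-02 -4.000e-04]
[ 8.924e-01 -7.260e-02  1.000e-04]
[ 2.125e-01 -4.930e-01  1.000e-04]
[ 6.753e-01  4.625e-01 -2.000e-04]
[ 8.343e-01 -6.662e-01  7.000e-04]
```

Run:
```python
from h import *
im=np.load('top0im.npy')
a=cv2.resize(im[200:290,110:260],None,fx=5,fy=5,interpolation=cv2.INTER_CUBIC)
a=np.clip(a*1.6,0,255).astype(np.uint8); save('dockz',a)
```

```text
(no output)
```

View pics/dockz.png

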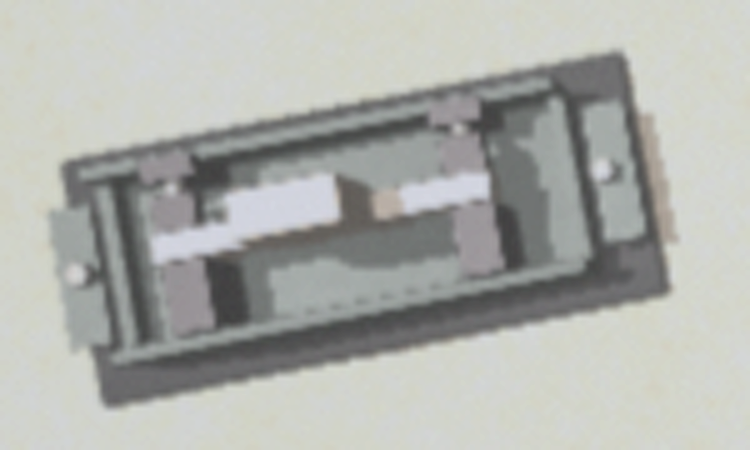

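```bash
cat >> h.py <<'E'
from scipy.spatial.transform import Rotation as Ro
def Rt(r): return Ro.from_euler('xyz',r)
def down(yawdeg,tilt=0.0):  # tilt about tool x
    return Rt([-np.pi/2,0,np.radians(yawdeg)])*Ro.from_rotvec([tilt,0,0])
def go(p,R,s=None):
    s=s or bot.observe(); R0=Rt(s['tool_rot'])
    d=R0.inv().apply(np.array(p)-s['position'])*100; w=(R0.inv()*R).as_rotvec()
    print('x %.2f y %.2f z %.2f cm  rx %.3f ry %.3f rz %.3f'%(*d,*w), 'rows>=%.1f %.1f'%(np.linalg.norm(d)/4.17,np.degrees(np.linalg.norm(w))/7.16))
def st():
    s=bot.observe(); print('t %.2f'%s['clock'],'pos',s['position'].round(4),'rot',s['tool_rot'].round(4),'F',s['force'].round(1),'M',s['moment'].round(2),'w',round(s['grip_width'],4),'q',s['qpos'].round(2)); return s
E
python3 - <<'E'
from h import *
go([0.5667,0.191,0.20],down(10.1))
E
```

```text
x -25.70 y 3.13 z -47.14 cm  rx -0.000 ry 1.057 rz -0.000 rows>=12.9 8.5
```

>>> arm_command:
  moves:
    - {"x": -25.7,"y": 1,"z": -47.1,"ry": 1.057}
    - {"x": -25.7,"y": 1,"z": -47.1,"ry": 1.057}
    - {"x": -25.7,"y": 1,"z": -47.1,"ry": 1.057}
    - {"x": -25.7,"y": 1,"z": -47.1,"ry": 1.057}
    - {"x": -25.7,"y": 1,"z": -47.1,"ry": 1.057}

```text
invalid input at $.moves[0]: expected keys rx, ry, rz, x, y, z, gripper
```

Run:
```python
from h import *
st(); go([0.5667,0.191,0.20],down(10.1))
```

```text
t 0.80 pos [0.2071 0.5897 0.2313] rot [-1.5708  0.      1.233 ] F [-0.3 -0.5  0.3] M [-0.05 -0.01  0.07] w 0.0856 q [-1.3   0.52 -0.04  1.6   0.02  1.02 -0.11]
x -25.70 y 3.13 z -47.14 cm  rx -0.000 ry 1.057 rz -0.000 rows>=12.9 8.5
```

All keys are required.

>>> arm_command:
  moves:
    - {"x": -25.7,"y": 1,"z": -47.1,"rx": 0,"ry": 1.057,"rz": 0,"gripper": 1}
    - {"x": -25.7,"y": 1,"z": -47.1,"rx": 0,"ry": 1.057,"rz": 0,"gripper": 1}
    - {"x": -25.7,"y": 1,"z": -47.1,"rx": 0,"ry": 1.057,"rz": 0,"gripper": 1}
    - {"x": -25.7,"y": 1,"z": -47.1,"rx": 0,"ry": 1.057,"rz": 0,"gripper": 1}
    - {"x": -25.7,"y": 1,"z": -47.1,"rx": 0,"ry": 1.057,"rz": 0,"gripper": 1}

```text
clock: 1.22
position: [0.3476, 0.4333, 0.2276]
tool_rot: [-1.57, -0.0, 0.602]
force: [1.1, -0.3, 0.9]
grip_width: 0.0854
```

Run:
```python
from h import *
st(); go([0.5667,0.191,0.20],down(10.1))
```

```text
t 1.22 pos [0.3476 0.4333 0.2276] rot [-1.5705e+00 -5.0000e-04  6.0180e-01] F [ 1.1 -0.3  0.9] M [ 0.05 -0.02 -0.04] w 0.0854 q [-1.11  0.42  0.15  1.8  -0.07  0.93 -0.33]
x 4.34 y 2.76 z -32.38 cm  rx -0.000 ry 0.426 rz 0.000 rows>=7.9 3.4
```

>>> arm_command:
  moves:
    - {"x": 4.3,"y": 1,"z": -32.4,"rx": 0,"ry": 0.426,"rz": 0,"gripper": 1}
    - {"x": 4.3,"y": 1,"z": -32.4,"rx": 0,"ry": 0.426,"rz": 0,"gripper": 1}
    - {"x": 4.3,"y": 1,"z": -32.4,"rx": 0,"ry": 0.426,"rz": 0,"gripper": 1}
    - {"x": 4.3,"y": 1,"z": -32.4,"rx": 0,"ry": 0.426,"rz": 0,"gripper": 1}
    - {"x": 4.3,"y": 1,"z": -32.4,"rx": 0,"ry": 0.426,"rz": 0,"gripper": 1}

```text
clock: 1.63
position: [0.488, 0.2796, 0.2212]
tool_rot: [-1.571, -0.0, 0.178]
force: [1.4, 1.7, 0.8]
grip_width: 0.0855
```

Run:
```python
from h import *
st(); go([0.5667,0.191,0.20],down(10.1))
```

```text
t 1.63 pos [0.488  0.2796 0.2212] rot [-1.5706e+00 -4.0000e-04  1.7830e-01] F [1.4 1.7 0.8] M [ 0.06 -0.04  0.02] w 0.0855 q [-0.83  0.45  0.29  1.79 -0.15  0.92 -0.3 ]
x 6.17 y 2.12 z -10.12 cm  rx -0.000 ry 0.002 rz 0.000 rows>=2.9 0.0
```

>>> arm_command:
  moves:
    - {"x": 6.2,"y": 2.1,"z": -10.1,"rx": 0,"ry": 0.002,"rz": 0,"gripper": 1}
    - {"x": 6.2,"y": 2.1,"z": -10.1,"rx": 0,"ry": 0.002,"rz": 0,"gripper": 1}
    - {"x": 6.2,"y": 2.1,"z": -10.1,"rx": 0,"ry": 0.002,"rz": 0,"gripper": 1}
    - {"x": 6.2,"y": 2.1,"z": -10.1,"rx": 0,"ry": 0.002,"rz": 0,"gripper": 1}
    - {"x": 6.2,"y": 2.1,"z": -10.1,"rx": 0,"ry": 0.002,"rz": 0,"gripper": 1}

```text
clock: 2.05
position: [0.5672, 0.1908, 0.1995]
tool_rot: [-1.572, 0.001, 0.176]
force: [-1.0, 0.9, 0.2]
grip_width: 0.0855
```

Run:
```python
from h import *
s=st(); go([0.5667,0.191,0.081],down(10.1))
cm=bot.camera_model('wrist'); print(cm)
im,d=bot.grab_frame('wrist'); save('w1',im); np.save('w1d.npy',d); np.save('w1im.npy',im)
```

```text
t 2.05 pos [0.5672 0.1908 0.1995] rot [-1.5716e+00  5.0000e-04  1.7630e-01] F [-1.   0.9  0.2] M [0.   0.05 0.04] w 0.0855 q [-0.62  0.53  0.29  1.72 -0.18  0.92 -0.09]
x -0.04 y 11.85 z 0.04 cm  rx 0.001 ry 0.000 rz -0.001 rows>=2.8 0.0
{'vfov': 65.70646984690485, 'cx': 317.1261112583417, 'cy': 240.4293338758341, 'mount': array([[ 9.99999757e-01,  3.57686686e-04, -5.98681221e-04,
         5.47890499e-04],
       [ 6.74748018e-04, -2.79245889e-01,  9.60219391e-01,
        -1.42831256e-01],
       [ 1.76278421e-04, -9.60219561e-01, -2.79246063e-01,
         7.13025688e-02],
       [ 0.00000000e+00,  0.00000000e+00,  0.00000000e+00,
         1.00000000e+00]])}
```

View pics/w1.png

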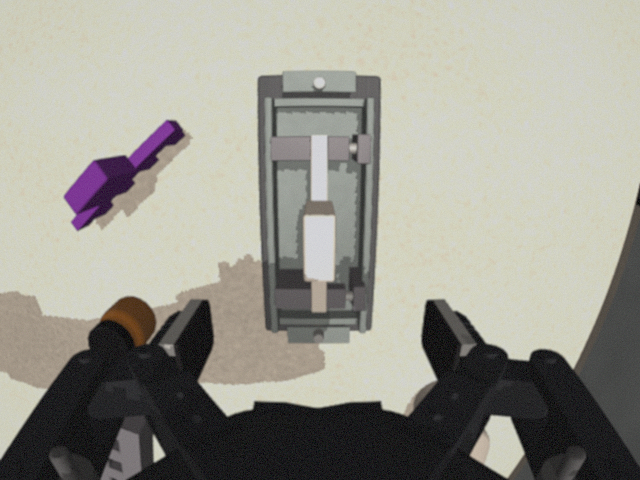

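```bash
cat >> h.py <<'E'
def wristP(d,s):
    cm=bot.camera_model('wrist'); f=240/np.tan(np.radians(cm['vfov'])/2)
    v,u=np.mgrid[:480,:640]; a=u-cm['cx']; b=v-cm['cy']; r=np.hypot(a,b)+1e-9; th=r/f
    p=np.stack([np.tan(th)*a/r*d,np.tan(th)*b/r*d,d,np.ones_like(d)],-1)
    T=(p@np.array(cm['mount']).T)[...,:3]
    return Rt(s['tool_rot']).apply(T.reshape(-1,3)).reshape(480,640,3)+s['position']
def rect(Q):
    rr=cv2.minAreaRect(Q[:,:2].astype(np.float32)*1000); return np.round(rr[0],1),np.round(rr[1],1),round(rr[2],2),'zmed',np.median(Q[:,2]).round(4),len(Q)
E
python3 - <<'E'
from h import *
s=bot.observe(); im=np.load('w1im.npy'); d=np.load('w1d.npy'); P=wristP(d,s)
m=np.zeros((480,640),bool); m[120:315,300:342]=1
m&=(d>0)&(im.min(2)>120)
print('handle top',rect(P[m&(P[...,2]>.115)]))
q=m&(P[...,2]>.062)&(P[...,2]<.082); print('spine',rect(P[q]))
E
```

```text
handle top (array([567.3, 195. ]), array([19.8, 43.1]), 9.99, 'zmed', np.float64(0.1233), 2116)
spine (array([568.4, 195.2]), array([ 30.2, 138.7]), 10.0, 'zmed', np.float64(0.072), 2125)
```

>>> arm_command:
  moves:
    - {"x": 0,"y": 4,"z": -0.2,"rx": 0,"ry": 0,"rz": 0,"gripper": 1}
    - {"x": 0,"y": 7.5,"z": -0.2,"rx": 0,"ry": 0,"rz": 0,"gripper": 1}
    - {"x": 0,"y": 10,"z": -0.2,"rx": 0,"ry": 0,"rz": 0,"gripper": 1}
    - {"x": 0,"y": 11.8,"z": -0.2,"rx": 0,"ry": 0,"rz": 0,"gripper": 1}
    - {"x": 0,"y": 11.8,"z": -0.2,"rx": 0,"ry": 0,"rz": 0,"gripper": 1}

```text
clock: 2.52
position: [0.5641, 0.1921, 0.079]
tool_rot: [-1.571, 0.005, 0.182]
force: [-0.5, 1.5, -0.7]
grip_width: 0.0852
```

Run:
```python
from h import *
s=st(); go([0.5672,0.193,0.081],down(10.0))
```

```text
t 2.52 pos [0.5641 0.1921 0.079 ] rot [-1.5713  0.0048  0.1823] F [-0.5  1.5 -0.7] M [ 0.03  0.04 -0.05] w 0.0852 q [-0.59  0.69  0.23  1.8  -0.24  0.68 -0.04]
x 0.32 y -0.20 z 0.03 cm  rx 0.000 ry 0.008 rz -0.005 rows>=0.1 0.1
```

>>> arm_command:
  moves:
    - {"x": 0,"y": 0,"z": 0,"rx": 0,"ry": 0,"rz": 0,"gripper": 1}
    - {"x": 0,"y": 0,"z": 0,"rx": 0,"ry": 0,"rz": 0,"gripper": 1}

```text
clock: 2.68
position: [0.567, 0.192, 0.0835]
tool_rot: [-1.57, -0.001, 0.181]
force: [-0.1, -0.4, -0.3]
grip_width: 0.0852
```

Run:
```python
from h import *
s=st(); go([0.5672,0.193,0.081],down(10.0))
```

```text
t 2.68 pos [0.567  0.192  0.0835] rot [-1.5702e+00 -1.5000e-03  1.8090e-01] F [-0.1 -0.4 -0.3] M [0.01 0.   0.03] w 0.0852 q [-0.59  0.68  0.24  1.79 -0.23  0.69 -0.04]
x 0.04 y 0.25 z 0.09 cm  rx -0.001 ry 0.006 rz 0.001 rows>=0.1 0.1
```

>>> arm_command:
  moves:
    - {"x": 0,"y": 0.2,"z": 0,"rx": 0,"ry": 0.004,"rz": 0,"gripper": -1}
    - {"x": 0,"y": 0.2,"z": 0,"rx": 0,"ry": 0.004,"rz": 0,"gripper": -1}
    - {"x": 0,"y": 0.2,"z": 0,"rx": 0,"ry": 0.004,"rz": 0,"gripper": -1}
    - {"x": 0,"y": 0.2,"z": 0,"rx": 0,"ry": 0.004,"rz": 0,"gripper": -1}
    - {"x": 0,"y": 0.2,"z": 0,"rx": 0,"ry": 0.004,"rz": 0,"gripper": -1}
  squeeze: 110

```text
clock: 3.1
position: [0.5667, 0.1911, 0.0804]
tool_rot: [-1.571, -0.0, 0.176]
force: [1.2, 0.3, -0.1]
grip_width: 0.0254
```

>>> arm_command:
  moves:
    - {"x": 0,"y": 0,"z": 0,"rx": 0,"ry": 0,"rz": 0,"gripper": -1}
    - {"x": 0,"y": 0,"z": 0,"rx": 0,"ry": 0,"rz": 0,"gripper": -1}
    - {"x": 0,"y": 0,"z": 0,"rx": 0,"ry": 0,"rz": 0,"gripper": -1}
    - {"x": 0,"y": 0,"z": 0,"rx": 0,"ry": 0,"rz": 0,"gripper": -1}

```text
clock: 3.43
position: [0.5678, 0.1913, 0.0808]
tool_rot: [-1.57, -0.003, 0.176]
force: [4.3, 1.2, 5.9]
grip_width: 0.0186
```

Run:
```python
from h import *
s=st()
for c in ['scene','top','wrist']:
    im,d=bot.grab_frame(c); save(c+'2',im)
st()
```

```text
t 3.43 pos [0.5678 0.1913 0.0808] rot [-1.5704 -0.0026  0.1757] F [4.3 1.2 5.9] M [ 0.12 -0.93 -0.13] w 0.0186 q [-0.58  0.69  0.24  1.8  -0.24  0.68 -0.04]
t 3.58 pos [0.5678 0.1913 0.0808] rot [-1.5705 -0.0025  0.1756] F [5.3 0.9 5.5] M [ 0.14 -1.   -0.12] w 0.0188 q [-0.58  0.69  0.24  1.8  -0.24  0.68 -0.04]
```

>>> arm_command:
  moves:
    - {"x": 0,"y": -0.06,"z": -0.12,"rx": 0.02,"ry": 0,"rz": 0,"gripper": -1}
    - {"x": 0,"y": -0.13,"z": -0.25,"rx": 0.04,"ry": 0,"rz": 0,"gripper": -1}
    - {"x": 0,"y": -0.24,"z": -0.38,"rx": 0.06,"ry": 0,"rz": 0,"gripper": -1}
    - {"x": 0,"y": -0.24,"z": -0.38,"rx": 0.06,"ry": 0,"rz": 0,"gripper": -1}
  squeeze: 120

```text
clock: 3.92
position: [0.5682, 0.1888, 0.0831]
tool_rot: [-1.507, -0.003, 0.176]
force: [4.8, 9.3, 1.3]
grip_width: 0.0188
```

Run:
```python
from h import *
s=st()
for c in ['scene','wrist']:
    im,d=bot.grab_frame(c); save(c+'3',im); np.save(c+'3d.npy',d);np.save(c+'3im.npy',im)
```

```text
t 3.92 pos [0.5682 0.1888 0.0831] rot [-1.5073 -0.0026  0.176 ] F [4.8 9.3 1.3] M [ 1.5  -1.15 -0.12] w 0.0188 q [-0.51  0.68  0.18  1.8  -0.28  0.68  0.03]
```

View pics/wrist3.png

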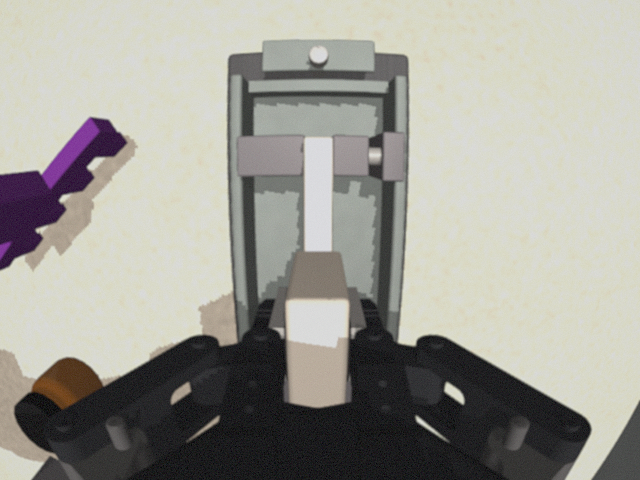

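View pics/scene3.png

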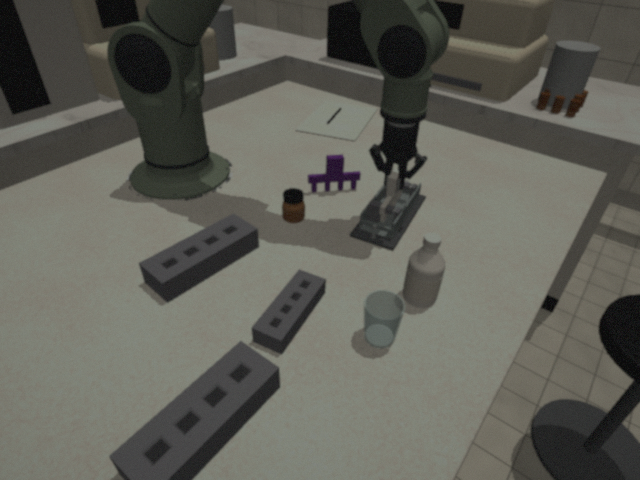

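```bash
cat >> h.py <<'E'
def comb(im,d,s,rows=(120,290),cols=(300,335)):
    P=wristP(d,s); R=Rt(s['tool_rot'])
    yaw=s['tool_rot'][2]; ax=np.array([-np.sin(yaw),np.cos(yaw)])
    m=np.zeros((480,640),bool); m[rows[0]:rows[1],cols[0]:cols[1]]=1; m&=(d>0)&(im.min(2)>150)
    Q=P[m]; t=(Q[:,:2]-s['position'][:2])@ax
    k=t>0.026; Q,t=Q[k],t[k]
    c=np.polyfit(t,Q[:,2],1)
    for _ in range(3):
        r=Q[:,2]-np.polyval(c,t); g=abs(r)<.003; c=np.polyfit(t[g],Q[g,2],1)
    print('spine top slope %.4f'%c[0],'z at tcp %.4f'%c[1],'t range',t[g].min().round(4),t[g].max().round(4),'n',g.sum(),'tooltilt %.4f'%(s['tool_rot'][0]+np.pi/2))
    return P
def dockz(P,im,d,rows,cols):
    q=P[rows[0]:rows[1],cols[0]:cols[1]][d[rows[0]:rows[1],cols[0]:cols[1]]>0]; print('patch z med %.4f'%np.median(q[:,2]))
E
python3 - <<'E'
from h import *
s=st(); im=np.load('wrist3im.npy'); d=np.load('wrist3d.npy')
P=comb(im,d,s); dockz(P,im,d,(142,168),(250,295)); dockz(P,im,d,(50,68),(270,300)); dockz(P,im,d,(50,100),(20,60))
E
```

```text
t 4.02 pos [0.5682 0.1888 0.0831] rot [-1.5087 -0.0026  0.1763] F [3.8 8.1 2.4] M [ 1.38 -1.12 -0.21] w 0.0189 q [-0.51  0.68  0.18  1.8  -0.28  0.68  0.03]
spine top slope 0.0466 z at tcp 0.0744 t range 0.026 0.0712 n 3082 tooltilt 0.0621
patch z med 0.0682
patch z med 0.0337
patch z med 0.0004
```

>>> arm_command:
  moves:
    - {"x": 0,"y": -0.1,"z": -0.08,"rx": 0.02,"ry": 0,"rz": 0,"gripper": -1}
    - {"x": 0,"y": -0.2,"z": -0.15,"rx": 0.04,"ry": 0,"rz": 0,"gripper": -1}
    - {"x": 0,"y": -0.36,"z": -0.25,"rx": 0.07,"ry": 0,"rz": 0,"gripper": -1}
    - {"x": 0,"y": -0.36,"z": -0.25,"rx": 0.07,"ry": 0,"rz": 0,"gripper": -1}
    - {"x": 0,"y": -0.36,"z": -0.25,"rx": 0.07,"ry": 0,"rz": 0,"gripper": -1}

```text
clock: 4.43
position: [0.5687, 0.1859, 0.086]
tool_rot: [-1.439, -0.002, 0.176]
force: [7.7, 8.4, -7.2]
grip_width: 0.0187
```

```bash
cat > look.py <<'E'
from h import *
import sys
n=sys.argv[1]
s=st(); im,d=bot.grab_frame('wrist'); save('wrist'+n,im)
P=comb(im,d,s); dockz(P,im,d,(142,168),(250,295)); dockz(P,im,d,(142,168),(345,360))
E
python3 look.py 4
```

```text
t 4.43 pos [0.5687 0.1859 0.086 ] rot [-1.439  -0.0023  0.1758] F [ 7.7  8.4 -7.2] M [ 1.56 -1.9  -0.29] w 0.0187 q [-0.43  0.67  0.12  1.8  -0.33  0.68  0.1 ]
spine top slope 0.0486 z at tcp 0.0795 t range 0.0306 0.0533 n 1036 tooltilt 0.1318
patch z med 0.0683
patch z med 0.0682
```

View pics/wrist4.png

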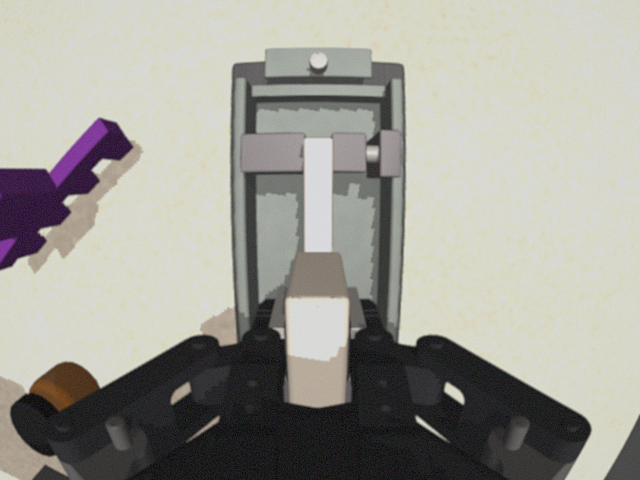

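```bash
cat >> h.py <<'E'
def comb(im,d,s,rows=(142,245),cols=(309,328)):
    P=wristP(d,s); R=Rt(s['tool_rot'])
    Q=P[rows[0]:rows[1],cols[0]:cols[1]].reshape(-1,3); Q=Q[d[rows[0]:rows[1],cols[0]:cols[1]].ravel()>0]
    T=R.inv().apply(Q-s['position']); z,y=T[:,2],T[:,1]
    g=np.ones(len(z),bool)
    for _ in range(6):
        c=np.polyfit(z[g],y[g],1); r=y-np.polyval(c,z); g=abs(r)<max(.0015,2*np.median(abs(r[g])))
    rel=-np.arctan(c[0]); tilt=rel+s['tool_rot'][0]+np.pi/2
    # comb frame: spine top is 52mm above origin; handle mid near z=0
    print('rel tilt %.4f comb tilt %.4f spine top at tcp y_tool %.4f  z range %.3f %.3f n %d/%d'%(rel,tilt,c[1],z[g].min(),z[g].max(),g.sum(),len(z)))
    zt=np.sin(0); 
    for t in (-.06,0,.06):
        p=R.apply([0,c[0]*t+c[1],t])+s['position']; print('  t %.2f spine underside rise %.1f mm'%(t,(p[2]-.022-.050)*1000))
    return P
E
sed -i 's/save(.wrist.+n,im)/save("wrist"+n,im); np.save("wd.npy",d); np.save("wi.npy",im)/' look.py
python3 look.py 5
python3 - <<'E'
from h import *
s=bot.observe(); s['position']=np.array([.5682,.1888,.0831]); s['tool_rot']=np.array([-1.508,-.0026,.176])
comb(np.load('wrist3im.npy'),np.load('wrist3d.npy'),s)
E
```

```text
t 4.48 pos [0.5687 0.1858 0.0861] rot [-1.4393 -0.0024  0.1759] F [ 8.4  7.9 -7.6] M [ 1.53 -1.96 -0.33] w 0.0185 q [-0.43  0.67  0.12  1.8  -0.33  0.68  0.1 ]
rel tilt -0.0271 comb tilt 0.1044 spine top at tcp y_tool 0.0089  z range 0.025 0.069 n 1911/1944
  t -0.06 spine underside rise -1.0 mm
  t 0.00 spine underside rise 5.3 mm
  t 0.06 spine underside rise 11.5 mm
patch z med 0.0683
patch z med 0.0682
rel tilt -0.0147 comb tilt 0.0481 spine top at tcp y_tool 0.0087  z range 0.025 0.069 n 1921/1952
  t -0.06 spine underside rise -0.5 mm
  t 0.00 spine underside rise 2.4 mm
  t 0.06 spine underside rise 5.3 mm
```

>>> arm_command:
  moves:
    - {"x": 0,"y": -0.05,"z": 0.03,"rx": -0.03,"ry": 0,"rz": 0,"gripper": -1}
    - {"x": 0,"y": -0.15,"z": 0.07,"rx": -0.06,"ry": 0,"rz": 0,"gripper": -1}
    - {"x": 0,"y": -0.3,"z": 0.12,"rx": -0.1,"ry": 0,"rz": 0,"gripper": -1}
    - {"x": 0,"y": -0.3,"z": 0.12,"rx": -0.1,"ry": 0,"rz": 0,"gripper": -1}

```text
clock: 4.87
position: [0.5687, 0.1856, 0.089]
tool_rot: [-1.545, -0.002, 0.177]
force: [10.8, 0.9, -10.8]
grip_width: 0.0187
```

```bash
python3 look.py 6
```

```text
t 4.87 pos [0.5687 0.1856 0.089 ] rot [-1.5445 -0.0025  0.1768] F [ 10.8   0.9 -10.8] M [-0.27 -2.63 -0.37] w 0.0187 q [-0.55  0.67  0.21  1.8  -0.25  0.69 -0.01]
rel tilt 0.0319 comb tilt 0.0582 spine top at tcp y_tool 0.0088  z range 0.026 0.069 n 1929/1950
  t -0.06 spine underside rise 4.7 mm
  t 0.00 spine underside rise 8.2 mm
  t 0.06 spine underside rise 11.6 mm
patch z med 0.0699
patch z med 0.0698
```

>>> arm_command:
  moves:
    - {"x": 0,"y": 0.1,"z": 0.03,"rx": -0.03,"ry": 0,"rz": 0,"gripper": -1}
    - {"x": 0,"y": 0.12,"z": 0.06,"rx": -0.06,"ry": 0,"rz": 0,"gripper": -1}
    - {"x": 0,"y": 0.05,"z": 0.1,"rx": -0.1,"ry": 0,"rz": 0,"gripper": -1}
    - {"x": 0,"y": 0.05,"z": 0.1,"rx": -0.1,"ry": 0,"rz": 0,"gripper": -1}

```text
clock: 5.25
position: [0.5686, 0.1866, 0.0886]
tool_rot: [-1.645, -0.002, 0.177]
force: [10.0, -1.1, -6.2]
grip_width: 0.019
```

```bash
python3 look.py 7
```

```text
t 5.25 pos [0.5686 0.1866 0.0886] rot [-1.6445 -0.0024  0.177 ] F [10.  -1.1 -6.2] M [-0.08 -2.26 -0.19] w 0.019 q [-0.66  0.69  0.3   1.79 -0.18  0.71 -0.11]
rel tilt 0.0746 comb tilt 0.0008 spine top at tcp y_tool 0.0089  z range 0.026 0.069 n 1911/1948
  t -0.06 spine underside rise 7.7 mm
  t 0.00 spine underside rise 7.7 mm
  t 0.06 spine underside rise 7.8 mm
patch z med 0.0681
patch z med 0.0681
```

>>> arm_command:
  moves:
    - {"x": 0,"y": -0.02,"z": 0.04,"rx": -0.04,"ry": 0,"rz": 0,"gripper": -1}
    - {"x": 0,"y": -0.1,"z": 0.08,"rx": -0.08,"ry": 0,"rz": 0,"gripper": -1}
    - {"x": 0,"y": -0.2,"z": 0.12,"rx": -0.12,"ry": 0,"rz": 0,"gripper": -1}
    - {"x": 0,"y": -0.2,"z": 0.12,"rx": -0.12,"ry": 0,"rz": 0,"gripper": -1}

```text
clock: 5.63
position: [0.5683, 0.1886, 0.0906]
tool_rot: [-1.764, -0.002, 0.178]
force: [8.2, 2.3, -0.8]
grip_width: 0.0188
```

```bash
python3 look.py 8
```

```text
t 5.63 pos [0.5683 0.1886 0.0906] rot [-1.764  -0.0024  0.1777] F [ 8.2  2.3 -0.8] M [ 0.7  -1.7  -0.15] w 0.0188 q [-0.78  0.72  0.39  1.77 -0.1   0.75 -0.22]
rel tilt 0.0971 comb tilt -0.0962 spine top at tcp y_tool 0.0090  z range 0.026 0.069 n 1932/1953
  t -0.06 spine underside rise 15.6 mm
  t 0.00 spine underside rise 9.8 mm
  t 0.06 spine underside rise 4.0 mm
patch z med 0.0681
patch z med 0.0681
```

>>> arm_command:
  moves:
    - {"x": 0,"y": 0,"z": -0.03,"rx": 0.04,"ry": 0,"rz": 0,"gripper": -1}
    - {"x": 0,"y": -0.05,"z": -0.06,"rx": 0.08,"ry": 0,"rz": 0,"gripper": -1}
    - {"x": 0,"y": -0.12,"z": -0.1,"rx": 0.12,"ry": 0,"rz": 0,"gripper": -1}
    - {"x": 0,"y": -0.12,"z": -0.1,"rx": 0.12,"ry": 0,"rz": 0,"gripper": -1}

```text
clock: 6.02
position: [0.5685, 0.1865, 0.0921]
tool_rot: [-1.638, -0.002, 0.175]
force: [8.8, -1.2, -6.7]
grip_width: 0.0187
```

```bash
python3 look.py 9
```

```text
t 6.02 pos [0.5685 0.1865 0.0921] rot [-1.6377 -0.0024  0.1747] F [ 8.8 -1.2 -6.7] M [ 0.14 -2.07  0.65] w 0.0187 q [-0.65  0.68  0.29  1.79 -0.18  0.71 -0.11]
rel tilt 0.0850 comb tilt 0.0181 spine top at tcp y_tool 0.0090  z range 0.026 0.069 n 1922/1946
  t -0.06 spine underside rise 10.1 mm
  t 0.00 spine underside rise 11.2 mm
  t 0.06 spine underside rise 12.3 mm
patch z med 0.0681
patch z med 0.0680
```

>>> arm_command:
  moves:
    - {"x": 0,"y": -0.05,"z": -0.03,"rx": 0.04,"ry": 0,"rz": 0,"gripper": -1}
    - {"x": 0,"y": -0.13,"z": -0.06,"rx": 0.08,"ry": 0,"rz": 0,"gripper": -1}
    - {"x": 0,"y": -0.25,"z": -0.1,"rx": 0.12,"ry": 0,"rz": 0,"gripper": -1}
    - {"x": 0,"y": -0.25,"z": -0.1,"rx": 0.12,"ry": 0,"rz": 0,"gripper": -1}

```text
clock: 6.4
position: [0.5687, 0.1853, 0.0948]
tool_rot: [-1.518, -0.002, 0.174]
force: [9.2, 0.8, -9.8]
grip_width: 0.0186
```

```bash
python3 look.py 10
```

```text
t 6.40 pos [0.5687 0.1853 0.0948] rot [-1.518  -0.0021  0.1741] F [ 9.2  0.8 -9.8] M [ 0.57 -2.06  0.54] w 0.0186 q [-0.52  0.66  0.2   1.8  -0.27  0.7   0.01]
rel tilt 0.0477 comb tilt 0.1005 spine top at tcp y_tool 0.0090  z range 0.026 0.069 n 1919/1953
  t -0.06 spine underside rise 7.8 mm
  t 0.00 spine underside rise 13.8 mm
  t 0.06 spine underside rise 19.9 mm
patch z med 0.0682
patch z med 0.0682
```

>>> arm_command:
  moves:
    - {"x": 0,"y": 0,"z": 0.03,"rx": -0.04,"ry": 0,"rz": 0,"gripper": -1}
    - {"x": 0,"y": -0.06,"z": 0.06,"rx": -0.08,"ry": 0,"rz": 0,"gripper": -1}
    - {"x": 0,"y": -0.15,"z": 0.1,"rx": -0.12,"ry": 0,"rz": 0,"gripper": -1}
    - {"x": 0,"y": -0.15,"z": 0.1,"rx": -0.12,"ry": 0,"rz": 0,"gripper": -1}

```text
clock: 6.78
position: [0.5682, 0.1881, 0.0957]
tool_rot: [-1.644, -0.002, 0.178]
force: [9.7, 3.3, -12.4]
grip_width: 0.0189
```

```bash
python3 look.py 11
```

```text
t 6.78 pos [0.5682 0.1881 0.0957] rot [-1.6439 -0.0022  0.1776] F [  9.7   3.3 -12.4] M [ 0.53 -2.56 -0.48] w 0.0189 q [-0.66  0.68  0.3   1.78 -0.17  0.72 -0.11]
rel tilt 0.0506 comb tilt -0.0225 spine top at tcp y_tool 0.0090  z range 0.026 0.069 n 1920/1951
  t -0.06 spine underside rise 16.1 mm
  t 0.00 spine underside rise 14.7 mm
  t 0.06 spine underside rise 13.4 mm
patch z med 0.0686
patch z med 0.0686
```

View pics/wrist11.png

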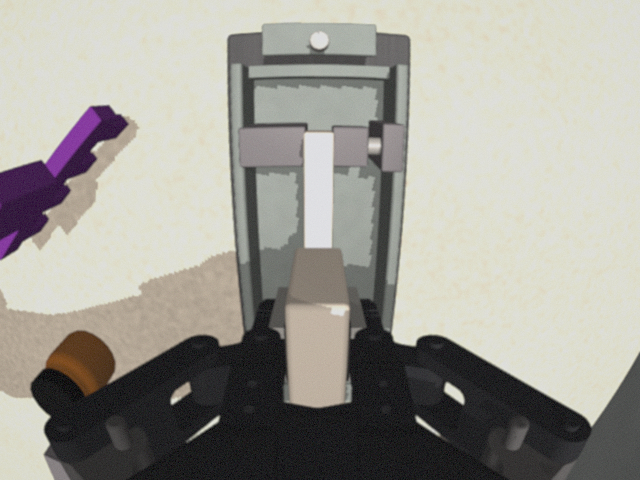

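>>> arm_command:
  moves:
    - {"x": 0,"y": 0.05,"z": 0.03,"rx": -0.04,"ry": 0,"rz": 0,"gripper": -1}
    - {"x": 0,"y": 0.0,"z": 0.05,"rx": -0.08,"ry": 0,"rz": 0,"gripper": -1}
    - {"x": 0,"y": -0.1,"z": 0.08,"rx": -0.1,"ry": 0,"rz": 0,"gripper": -1}
    - {"x": 0,"y": -0.1,"z": 0.08,"rx": -0.1,"ry": 0,"rz": 0,"gripper": -1}

```text
clock: 7.17
position: [0.5682, 0.189, 0.0973]
tool_rot: [-1.742, -0.002, 0.177]
force: [5.8, 2.2, -2.1]
grip_width: 0.0187
```

```bash
python3 look.py 12
```

```text
t 7.17 pos [0.5682 0.189  0.0973] rot [-1.7423 -0.0025  0.1773] F [ 5.8  2.2 -2.1] M [ 0.72 -1.68 -0.2 ] w 0.0187 q [-0.76  0.71  0.37  1.77 -0.11  0.75 -0.21]
rel tilt 0.0820 comb tilt -0.0896 spine top at tcp y_tool 0.0091  z range 0.026 0.069 n 1916/1951
  t -0.06 spine underside rise 21.7 mm
  t 0.00 spine underside rise 16.3 mm
  t 0.06 spine underside rise 10.9 mm
patch z med 0.0680
patch z med 0.0680
```

>>> arm_command:
  moves:
    - {"x": 0,"y": -0.05,"z": -0.02,"rx": 0.03,"ry": 0,"rz": 0,"gripper": -1}
    - {"x": 0,"y": -0.1,"z": -0.04,"rx": 0.06,"ry": 0,"rz": 0,"gripper": -1}
    - {"x": 0,"y": -0.18,"z": -0.06,"rx": 0.09,"ry": 0,"rz": 0,"gripper": -1}

```text
clock: 7.47
position: [0.5683, 0.1878, 0.0986]
tool_rot: [-1.65, -0.002, 0.176]
force: [11.2, 0.8, -11.2]
grip_width: 0.0187
```

```bash
python3 look.py 13
```

```text
t 7.47 pos [0.5683 0.1878 0.0986] rot [-1.6501 -0.0023  0.1763] F [ 11.2   0.8 -11.2] M [-1.17 -2.83 -0.19] w 0.0187 q [-0.67  0.68  0.31  1.78 -0.17  0.73 -0.12]
rel tilt 0.0668 comb tilt -0.0125 spine top at tcp y_tool 0.0092  z range 0.026 0.069 n 1914/1951
  t -0.06 spine underside rise 18.2 mm
  t 0.00 spine underside rise 17.4 mm
  t 0.06 spine underside rise 16.6 mm
patch z med 0.0714
patch z med 0.0714
```

>>> arm_command:
  moves:
    - {"x": 0,"y": 0.2,"z": 0,"rx": 0,"ry": 0,"rz": 0,"gripper": -1}
    - {"x": 0,"y": 0.32,"z": 0,"rx": -0.02,"ry": 0,"rz": 0,"gripper": -1}
    - {"x": 0,"y": 0.32,"z": 0,"rx": -0.02,"ry": 0,"rz": 0,"gripper": -1}

```text
clock: 7.77
position: [0.5685, 0.1869, 0.0955]
tool_rot: [-1.673, -0.002, 0.176]
force: [10.7, -1.8, -8.6]
grip_width: 0.0187
```

```bash
python3 look.py 14
```

```text
t 7.77 pos [0.5685 0.1869 0.0955] rot [-1.6726 -0.0022  0.1756] F [10.7 -1.8 -8.6] M [-0.13 -2.46  0.02] w 0.0187 q [-0.69  0.69  0.32  1.78 -0.15  0.73 -0.14]
rel tilt 0.0958 comb tilt -0.0060 spine top at tcp y_tool 0.0092  z range 0.026 0.069 n 1910/1948
  t -0.06 spine underside rise 14.8 mm
  t 0.00 spine underside rise 14.4 mm
  t 0.06 spine underside rise 14.0 mm
patch z med 0.0680
patch z med 0.0680
```

>>> arm_command:
  moves:
    - {"x": 0,"y": 0.05,"z": -0.02,"rx": 0.03,"ry": 0,"rz": 0,"gripper": -1}
    - {"x": 0,"y": 0,"z": -0.04,"rx": 0.06,"ry": 0,"rz": 0,"gripper": -1}
    - {"x": 0,"y": -0.08,"z": -0.05,"rx": 0.08,"ry": 0,"rz": 0,"gripper": -1}
    - {"x": 0,"y": -0.08,"z": -0.05,"rx": 0.08,"ry": 0,"rz": 0,"gripper": -1}

```text
clock: 8.15
position: [0.5686, 0.1859, 0.0969]
tool_rot: [-1.59, -0.002, 0.174]
force: [8.2, -1.1, -6.0]
grip_width: 0.0188
```

```bash
python3 look.py 15
```

```text
t 8.15 pos [0.5686 0.1859 0.0969] rot [-1.5899 -0.0022  0.1744] F [ 8.2 -1.1 -6. ] M [-0.27 -1.85  0.39] w 0.0188 q [-0.6   0.67  0.26  1.79 -0.21  0.71 -0.06]
rel tilt 0.0818 comb tilt 0.0627 spine top at tcp y_tool 0.0091  z range 0.026 0.069 n 1917/1951
  t -0.06 spine underside rise 12.0 mm
  t 0.00 spine underside rise 15.7 mm
  t 0.06 spine underside rise 19.5 mm
patch z med 0.0681
patch z med 0.0680
```

>>> arm_command:
  moves:
    - {"x": 0,"y": 0,"z": 0.4,"rx": 0,"ry": 0,"rz": 0,"gripper": -1}
    - {"x": 0,"y": -0.08,"z": 0.8,"rx": 0,"ry": 0,"rz": 0,"gripper": -1}
    - {"x": 0,"y": -0.18,"z": 1.2,"rx": 0,"ry": 0,"rz": 0,"gripper": -1}

```text
clock: 8.45
position: [0.5667, 0.1958, 0.0979]
tool_rot: [-1.595, -0.002, 0.174]
force: [10.3, -14.8, -5.5]
grip_width: 0.0188
```

```bash
python3 look.py 16
```

```text
t 8.45 pos [0.5667 0.1958 0.0979] rot [-1.5945 -0.0016  0.1741] F [ 10.3 -14.8  -5.5] M [-3.37 -2.58  0.48] w 0.0188 q [-0.62  0.67  0.26  1.78 -0.21  0.72 -0.08]
rel tilt 0.0733 comb tilt 0.0496 spine top at tcp y_tool 0.0090  z range 0.026 0.069 n 1925/1948
  t -0.06 spine underside rise 13.9 mm
  t 0.00 spine underside rise 16.9 mm
  t 0.06 spine underside rise 19.9 mm
patch z med 0.0680
patch z med 0.0680
```

View pics/wrist16.png

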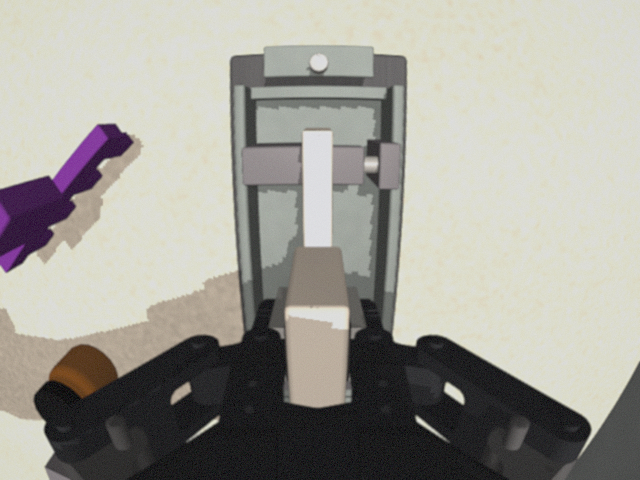

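>>> arm_command:
  moves:
    - {"x": 0,"y": -0.1,"z": 0.35,"rx": 0,"ry": 0,"rz": 0,"gripper": -1}
    - {"x": 0,"y": -0.22,"z": 0.7,"rx": 0,"ry": 0,"rz": 0,"gripper": -1}
    - {"x": 0,"y": -0.34,"z": 1.0,"rx": 0,"ry": 0,"rz": 0,"gripper": -1}

```text
clock: 8.75
position: [0.5642, 0.207, 0.1011]
tool_rot: [-1.593, -0.0, 0.175]
force: [-0.1, -0.3, -2.8]
grip_width: 0.0185
```

```bash
python3 look.py 17
```

```text
t 8.75 pos [0.5642 0.207  0.1011] rot [-1.5929e+00 -5.0000e-04  1.7460e-01] F [-0.1 -0.3 -2.8] M [ 0.01 -0.06 -0.03] w 0.0185 q [-0.64  0.67  0.26  1.78 -0.21  0.73 -0.1 ]
rel tilt 0.0817 comb tilt 0.0596 spine top at tcp y_tool 0.0091  z range 0.026 0.069 n 1915/1947
  t -0.06 spine underside rise 16.3 mm
  t 0.00 spine underside rise 19.9 mm
  t 0.06 spine underside rise 23.5 mm
patch z med 0.0210
patch z med 0.0203
```

>>> arm_command:
  moves:
    - {"x": 0,"y": -0.7,"z": 0,"rx": 0,"ry": 0,"rz": 0,"gripper": -1}
    - {"x": 0,"y": -1.4,"z": 0,"rx": 0,"ry": 0,"rz": 0,"gripper": -1}
    - {"x": 0,"y": -2.1,"z": 0,"rx": 0,"ry": 0,"rz": 0,"gripper": -1}

```text
clock: 9.05
position: [0.5633, 0.2091, 0.1229]
tool_rot: [-1.591, 0.0, 0.176]
force: [-0.5, -0.6, -1.4]
grip_width: 0.0186
```

```bash
python3 look.py 18
```

```text
t 9.05 pos [0.5633 0.2091 0.1229] rot [-1.5907e+00  2.0000e-04  1.7600e-01] F [-0.5 -0.6 -1.4] M [ 0.05  0.03 -0.02] w 0.0186 q [-0.65  0.64  0.27  1.77 -0.2   0.77 -0.11]
rel tilt 0.0806 comb tilt 0.0606 spine top at tcp y_tool 0.0090  z range 0.026 0.069 n 1912/1947
  t -0.06 spine underside rise 38.3 mm
  t 0.00 spine underside rise 41.9 mm
  t 0.06 spine underside rise 45.6 mm
patch z med 0.0217
patch z med 0.0203
```

View pics/wrist18.png

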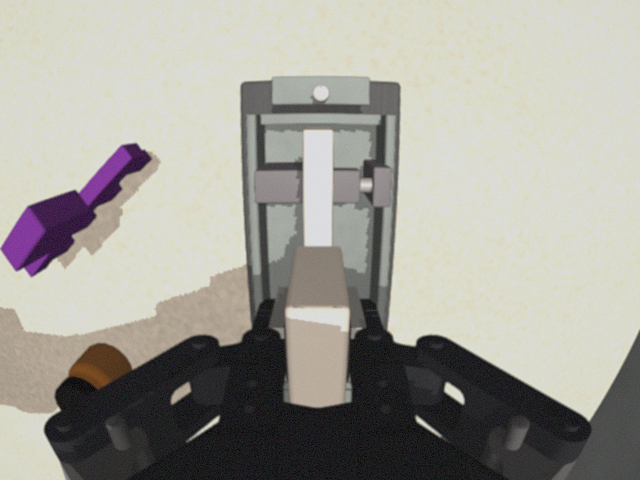

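Run:
```python
from h import *
s=st(); go([0.588,-0.2107,0.17],down(10.8,-0.08))
```

```text
t 9.10 pos [0.5639 0.2094 0.1243] rot [-1.5902 -0.0016  0.1758] F [ 1.   1.4 -0.8] M [ 0.04 -0.06  0.07] w 0.0188 q [-0.65  0.63  0.27  1.76 -0.2   0.77 -0.11]
x -4.97 y -3.76 z -41.86 cm  rx -0.061 ry -0.013 rz 0.001 rows>=10.2 0.5
```

>>> arm_command:
  moves:
    - {"x": 0,"y": -3.5,"z": 0,"rx": -0.03,"ry": 0,"rz": 0,"gripper": -1}
    - {"x": -0.3,"y": -4.5,"z": -2.5,"rx": -0.061,"ry": -0.013,"rz": 0,"gripper": -1}
    - {"x": -0.7,"y": -4.5,"z": -6,"rx": -0.061,"ry": -0.013,"rz": 0,"gripper": -1}
    - {"x": -1.2,"y": -4.5,"z": -10,"rx": -0.061,"ry": -0.013,"rz": 0,"gripper": -1}
    - {"x": -1.7,"y": -4.5,"z": -14,"rx": -0.061,"ry": -0.013,"rz": 0,"gripper": -1}

```text
clock: 9.52
position: [0.5708, 0.0685, 0.1706]
tool_rot: [-1.652, -0.0, 0.191]
force: [1.8, -0.3, -1.0]
grip_width: 0.0187
```

Run:
```python
from h import *
s=st(); go([0.588,-0.2107,0.15],down(10.8,-0.08))
```

```text
t 9.52 pos [0.5708 0.0685 0.1706] rot [-1.6516e+00 -2.0000e-04  1.9070e-01] F [ 1.8 -0.3 -1. ] M [ 0.09 -0.04  0.  ] w 0.0187 q [-0.51  0.54  0.34  1.81 -0.12  0.82  0.06]
x -3.61 y 4.29 z -27.48 cm  rx 0.001 ry 0.002 rz 0.000 rows>=6.7 0.0
```

>>> arm_command:
  moves:
    - {"x": -0.5,"y": 0.3,"z": -4,"rx": 0,"ry": 0,"rz": 0,"gripper": -1}
    - {"x": -1,"y": 0.6,"z": -8,"rx": 0,"ry": 0,"rz": 0,"gripper": -1}
    - {"x": -1.6,"y": 0.9,"z": -12,"rx": 0,"ry": 0,"rz": 0,"gripper": -1}
    - {"x": -2.1,"y": 1.3,"z": -16,"rx": 0,"ry": 0,"rz": 0,"gripper": -1}
    - {"x": -2.6,"y": 1.7,"z": -20,"rx": 0,"ry": 0,"rz": 0,"gripper": -1}

```text
clock: 9.93
position: [0.583, -0.1347, 0.1698]
tool_rot: [-1.652, -0.0, 0.189]
force: [1.1, 0.7, -2.1]
grip_width: 0.0186
```

>>> arm_command:
  moves:
    - {"x": -0.5,"y": 0.8,"z": -3.5,"rx": 0,"ry": 0.002,"rz": 0,"gripper": -1}
    - {"x": -0.8,"y": 1.5,"z": -6,"rx": 0,"ry": 0.002,"rz": 0,"gripper": -1}
    - {"x": -1,"y": 2.5,"z": -7.5,"rx": 0,"ry": 0.002,"rz": 0,"gripper": -1}
    - {"x": -1,"y": 2.5,"z": -7.5,"rx": 0,"ry": 0.002,"rz": 0,"gripper": -1}
    - {"x": -1,"y": 2.5,"z": -7.5,"rx": 0,"ry": 0.002,"rz": 0,"gripper": -1}

```text
clock: 10.35
position: [0.5872, -0.2108, 0.1502]
tool_rot: [-1.652, 0.001, 0.185]
force: [-1.0, 1.1, -1.7]
grip_width: 0.0189
```

Run:
```python
from h import *
s=st(); go([0.588,-0.2107,0.15],down(10.8,-0.08))
for c in ['scene','top','wrist']:
    im,d=bot.grab_frame(c); save(c+'20',im); np.save(c+'20d.npy',d); np.save(c+'20im.npy',im)
comb(im,d,s)
```

```text
t 10.35 pos [ 0.5872 -0.2108  0.1502] rot [-1.6515e+00  1.1000e-03  1.8520e-01] F [-1.   1.1 -1.7] M [ 0.18 -0.01 -0.02] w 0.0189 q [-0.    0.62  0.32  1.72 -0.15  0.79  0.54]
x 0.08 y 0.02 z -0.00 cm  rx 0.001 ry -0.003 rz -0.001 rows>=0.0 0.0
rel tilt 0.0847 comb tilt 0.0039 spine top at tcp y_tool 0.0092  z range 0.026 0.069 n 1927/1954
  t -0.06 spine underside rise 68.8 mm
  t 0.00 spine underside rise 69.1 mm
  t 0.06 spine underside rise 69.3 mm
```

View pics/wrist20.png

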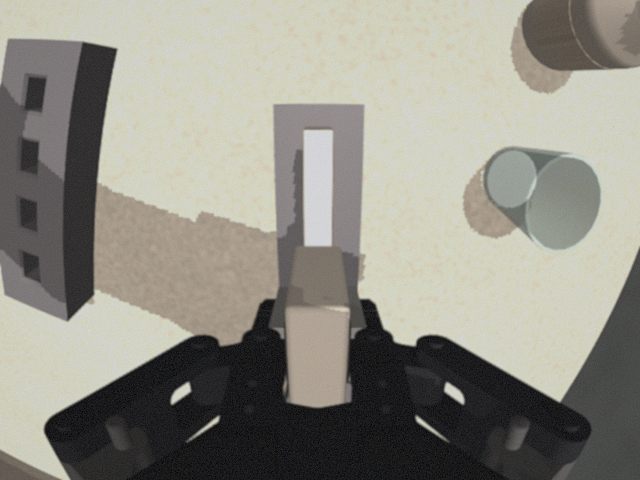

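View pics/scene20.png

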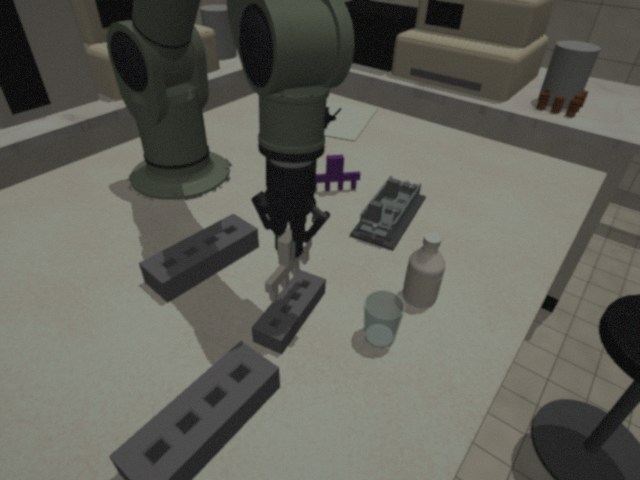

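View pics/top20.png

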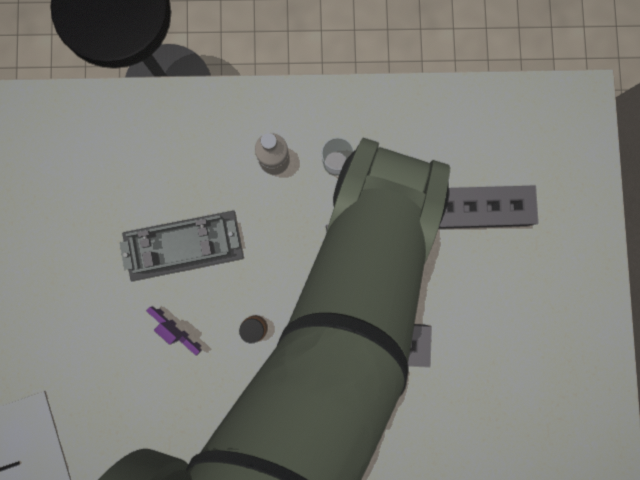

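```bash
cat >> h.py <<'E'
RC=np.array([.588,-.2107]); RY=np.radians(10.8)
def rframe(P): # rack frame xy
    c,sn=np.cos(RY),np.sin(RY); D=P[...,:2]-RC
    return np.stack([D[...,0]*c+D[...,1]*sn,-D[...,0]*sn+D[...,1]*c,P[...,2]],-1)
def meas(im,d,s):
    P=rframe(wristP(d,s)); x,y,z=P[...,0],P[...,1],P[...,2]
    ok=(d>0)&(abs(x)<.045)&(y>0.02)&(y<.12)
    ok[:, :240]=0; ok[:,400:]=0
    r=ok&(abs(z-.038)<.004)
    Y=y[r]; 
    for a,b in ((.03,.05),(.05,.08)):
        k=r&(y>a)&(y<b); print('rack x edges %d-%d mm: %.1f %.1f mid %.1f'%(a*1e3,b*1e3,np.percentile(x[k],1)*1e3,np.percentile(x[k],99)*1e3,500*(np.percentile(x[k],1)+np.percentile(x[k],99))))
    k=r&(abs(x)<.025); print('rack y end %.1f (85)'%(np.percentile(y[k],99.5)*1e3),'z',np.median(z[k]))
    zt=s['position'][2]-.0092
    c=ok&(abs(z-zt)<.005)&(abs(x)<.015)
    for a,b in ((.03,.045),(.045,.065)):
        k=c&(y>a)&(y<b); print('comb x edges: %.1f %.1f mid %.1f'%(np.percentile(x[k],1)*1e3,np.percentile(x[k],99)*1e3,500*(np.percentile(x[k],1)+np.percentile(x[k],99))),k.sum())
    print('comb y end %.1f (70)'%(np.percentile(y[c],99.5)*1e3), 'z',np.median(z[c]).round(4))
    return P
E
python3 - <<'E'
from h import *
s=bot.observe(); s['position']=np.array([.5872,-.2108,.1502]); s['tool_rot']=np.array([-1.6515,.0011,.1852])
print(s['clock'])
meas(np.load('wrist20im.npy'),np.load('wrist20d.npy'),s)
st()
# scene
d=np.load('scene20d.npy'); im=np.load('scene20im.npy'); cm=bot.camera_model('scene'); v,u=np.mgrid[:480,:640]; P=rframe(world('scene',u,v,d,cm))
x,y,z=[P[...,i] for i in range(3)]
k=(d>0)&(abs(x)<.02)&(abs(y)<.1)&(z>.06)&(z<.145)&(im.min(2)>75)
for a,b in ((.075,.09),(.09,.105),(.115,.135)):
    q=k&(z>a)&(z<b); print(a,q.sum(),'x',np.percentile(x[q],[2,50,98]).round(4),'y',np.percentile(y[q],[1,99]).round(4))
sp=k&(z>.118)&(z<.142)
np.save('sceneR.npy',P)
a=cv2.resize(im[225:325,240:340],None,fx=6,fy=6,interpolation=cv2.INTER_CUBIC); save('sz',np.clip(a*1.5,0,255).astype(np.uint8))
E
```

```text
10.5
rack x edges 30-50 mm: -29.3 30.0 mid 0.3
rack x edges 50-80 mm: -29.1 30.0 mid 0.4
rack y end 83.6 (85) z 0.0376718419086507
comb x edges: -6.1 5.9 mid -0.1 1024
comb x edges: -5.9 5.8 mid -0.0 1482
comb y end 73.2 (70) z 0.1412
t 10.50 pos [ 0.5881 -0.2089  0.1508] rot [-1.6514 -0.      0.1883] F [ 0.1 -0.4 -2. ] M [0.17 0.04 0.  ] w 0.0186 q [-0.01  0.62  0.32  1.72 -0.15  0.79  0.54]
0.075 3 x [-0.0047 -0.0018  0.001 ] y [-0.0528  0.0525]
0.09 81 x [-0.0062 -0.0014  0.0039] y [-0.0579  0.064 ]
0.115 48 x [-0.0062  0.0017  0.0053] y [-0.0674  0.0696]
```

View pics/sz.png

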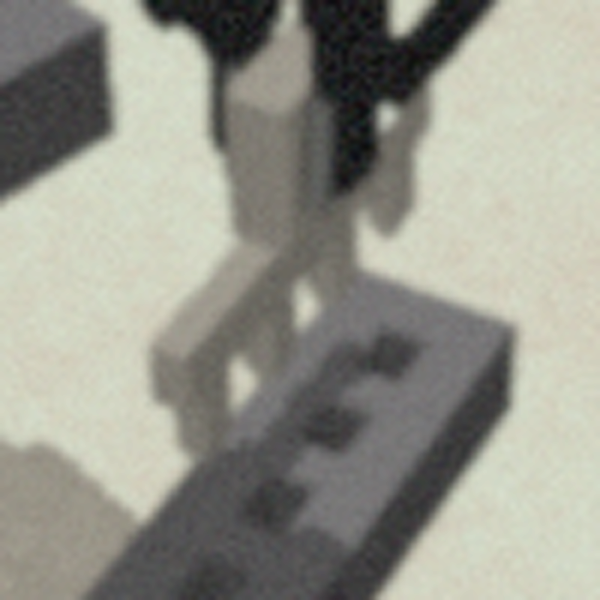

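>>> arm_command:
  moves:
    - {"x": 0.03,"y": 1,"z": -0.3,"rx": 0,"ry": 0,"rz": 0,"gripper": -1}
    - {"x": 0.03,"y": 2.5,"z": -0.18,"rx": 0,"ry": 0,"rz": 0,"gripper": -1}
    - {"x": 0.03,"y": 4,"z": -0.06,"rx": 0,"ry": 0,"rz": 0,"gripper": -1}
    - {"x": 0.03,"y": 4,"z": -0.06,"rx": 0,"ry": 0,"rz": 0,"gripper": -1}
    - {"x": 0.03,"y": 4,"z": -0.06,"rx": 0,"ry": 0,"rz": 0,"gripper": -1}

```text
clock: 10.92
position: [0.5885, -0.2133, 0.11]
tool_rot: [-1.651, 0.002, 0.188]
force: [0.1, 0.3, -1.4]
grip_width: 0.0186
```

>>> arm_command:
  moves:
    - {"x": 0,"y": 0,"z": 0,"rx": 0,"ry": 0,"rz": 0,"gripper": -1}
    - {"x": 0,"y": 0,"z": 0,"rx": 0,"ry": 0,"rz": 0,"gripper": -1}
    - {"x": 0,"y": 0,"z": 0,"rx": 0,"ry": 0,"rz": 0,"gripper": -1}

```text
clock: 11.17
position: [0.5891, -0.2138, 0.1113]
tool_rot: [-1.652, -0.001, 0.187]
force: [0.5, -0.8, -1.6]
grip_width: 0.0187
```

```bash
cat > look2.py <<'E'
from h import *
import sys
n=sys.argv[1]
s=st(); im,d=bot.grab_frame('wrist'); save('wrist'+n,im); meas(im,d,s); comb(im,d,s)
im,d=bot.grab_frame('scene'); save('scene'+n,im); cm=bot.camera_model('scene'); v,u=np.mgrid[:480,:640]; P=rframe(world('scene',u,v,d,cm))
x,y,z=[P[...,i] for i in range(3)]
zt=s['position'][2]-.0092
k=(d>0)&(abs(x)<.02)&(abs(y)<.1)&(z>.043)&(im.min(2)>75)
for nm,a,b in (('blade',.045,.028),('spine',.02,.002)):
    q=k&(z>zt-a)&(z<zt-b); 
    if q.sum()>5: print(nm,q.sum(),'x',np.percentile(x[q],[2,50,98]).round(4),'y',np.percentile(y[q],[1,99]).round(4))
a=cv2.resize(im[225:355,235:345],None,fx=5,fy=4.6,interpolation=cv2.INTER_CUBIC); save('sz'+n,np.clip(a*1.5,0,255).astype(np.uint8))
st()
E
python3 look2.py 21
```

```text
t 11.17 pos [ 0.5891 -0.2138  0.1113] rot [-1.6522e+00 -6.0000e-04  1.8710e-01] F [ 0.5 -0.8 -1.6] M [0.1  0.02 0.02] w 0.0187 q [ 0.01  0.67  0.3   1.74 -0.17  0.72  0.56]
rack x edges 30-50 mm: -28.0 30.9 mid 1.4
rack x edges 50-80 mm: -28.1 30.9 mid 1.4
rack y end 85.1 (85) z 0.0382118099599856
comb x edges: -4.8 7.1 mid 1.2 1043
comb x edges: -4.6 7.2 mid 1.3 1504
comb y end 69.9 (70) z 0.1023
rel tilt 0.0825 comb tilt 0.0011 spine top at tcp y_tool 0.0091  z range 0.026 0.069 n 1919/1947
  t -0.06 spine underside rise 30.2 mm
  t 0.00 spine underside rise 30.2 mm
  t 0.06 spine underside rise 30.3 mm
blade 35 x [-0.0044  0.0012  0.0046] y [-0.0617  0.0547]
spine 41 x [-0.0065 -0.0007  0.0061] y [-0.0703  0.0678]
t 11.27 pos [ 0.589  -0.2138  0.1111] rot [-1.6521e+00 -2.0000e-04  1.8700e-01] F [ 0.7 -0.1 -2.3] M [0.15 0.05 0.03] w 0.0187 q [ 0.01  0.67  0.3   1.74 -0.17  0.72  0.56]
```

View pics/sz21.png

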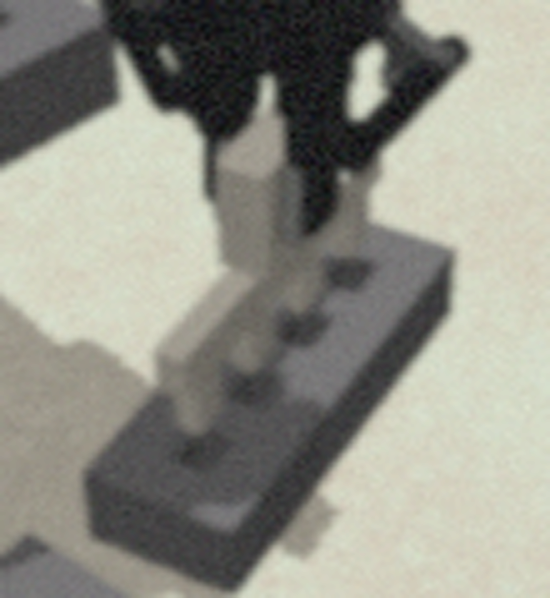

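View pics/wrist21.png

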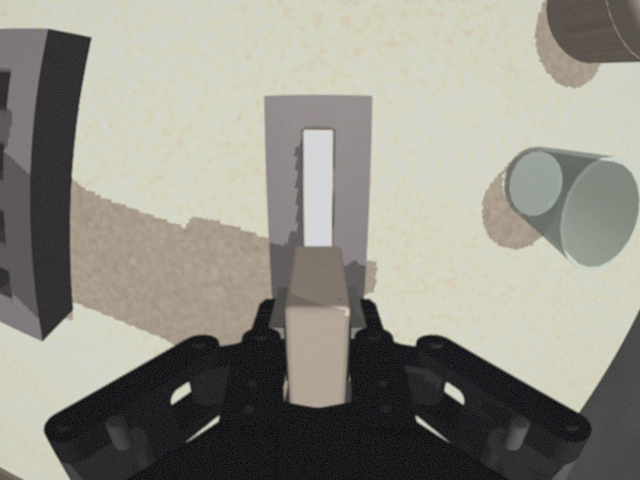

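>>> arm_command:
  moves:
    - {"x": 0,"y": 0.5,"z": 0.08,"rx": 0,"ry": 0,"rz": 0,"gripper": -1}
    - {"x": 0,"y": 1.0,"z": 0.13,"rx": 0,"ry": 0,"rz": 0,"gripper": -1}
    - {"x": 0,"y": 1.4,"z": 0.16,"rx": 0,"ry": 0,"rz": 0,"gripper": -1}
    - {"x": 0,"y": 1.8,"z": 0.19,"rx": 0,"ry": 0,"rz": 0,"gripper": -1}
    - {"x": 0,"y": 1.8,"z": 0.19,"rx": 0,"ry": 0,"rz": 0,"gripper": -1}

```text
clock: 11.68
position: [0.5882, -0.2132, 0.0913]
tool_rot: [-1.651, 0.002, 0.187]
force: [0.1, 0.3, -2.3]
grip_width: 0.019
```

```bash
python3 look2.py 22
```

```text
t 11.68 pos [ 0.5882 -0.2132  0.0913] rot [-1.6513  0.0018  0.187 ] F [ 0.1  0.3 -2.3] M [0.1  0.05 0.  ] w 0.019 q [ 0.02  0.7   0.29  1.75 -0.18  0.68  0.56]
rack x edges 30-50 mm: -28.1 30.9 mid 1.4
rack x edges 50-80 mm: -28.0 31.0 mid 1.5
rack y end 85.4 (85) z 0.038213878388613454
comb x edges: -5.6 6.3 mid 0.3 1040
comb x edges: -5.4 6.2 mid 0.4 1500
comb y end 70.7 (70) z 0.0823
rel tilt 0.0799 comb tilt -0.0006 spine top at tcp y_tool 0.0090  z range 0.026 0.069 n 1910/1943
  t -0.06 spine underside rise 10.4 mm
  t 0.00 spine underside rise 10.4 mm
  t 0.06 spine underside rise 10.3 mm
blade 16 x [-0.0009  0.0018  0.0038] y [-0.0613  0.0493]
spine 20 x [-0.0033  0.0036  0.0055] y [-0.0699  0.0704]
t 11.78 pos [ 0.5885 -0.2134  0.0922] rot [-1.6517e+00  1.0000e-03  1.8680e-01] F [-0.2  0.8 -0.3] M [0.11 0.01 0.07] w 0.0186 q [ 0.02  0.7   0.29  1.75 -0.18  0.69  0.56]
```

View pics/sz22.png

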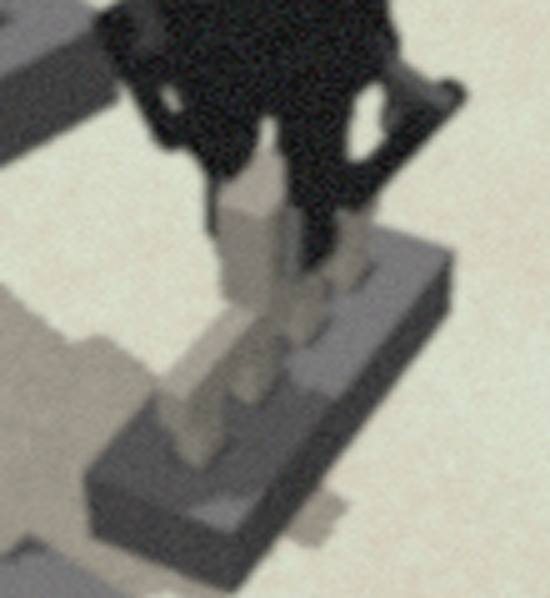

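>>> arm_command:
  moves:
    - {"x": 0.08,"y": 0.5,"z": 0.04,"rx": 0,"ry": 0,"rz": 0,"gripper": -1}
    - {"x": 0.08,"y": 1.0,"z": 0.08,"rx": 0,"ry": 0,"rz": 0,"gripper": -1}
    - {"x": 0.08,"y": 1.5,"z": 0.12,"rx": 0,"ry": 0,"rz": 0,"gripper": -1}
    - {"x": 0.08,"y": 2.0,"z": 0.16,"rx": 0,"ry": 0,"rz": 0,"gripper": -1}
    - {"x": 0.08,"y": 2.0,"z": 0.16,"rx": 0,"ry": 0,"rz": 0,"gripper": -1}

```text
clock: 12.2
position: [0.5888, -0.213, 0.0711]
tool_rot: [-1.651, 0.002, 0.187]
force: [0.1, 0.8, -2.4]
grip_width: 0.0189
```

```bash
python3 look2.py 23
```

```text
t 12.20 pos [ 0.5888 -0.213   0.0711] rot [-1.6512  0.0019  0.187 ] F [ 0.1  0.8 -2.4] M [ 0.13  0.06 -0.01] w 0.0189 q [ 0.03  0.73  0.28  1.76 -0.18  0.65  0.57]
rack x edges 30-50 mm: -28.0 31.0 mid 1.5
rack x edges 50-80 mm: -28.0 31.0 mid 1.5
rack y end 85.3 (85) z 0.03818145287984211
comb x edges: -4.9 7.0 mid 1.0 1044
comb x edges: -4.8 6.9 mid 1.1 1501
comb y end 70.8 (70) z 0.0621
rel tilt 0.0840 comb tilt 0.0037 spine top at tcp y_tool 0.0092  z range 0.026 0.069 n 1904/1948
  t -0.06 spine underside rise -10.3 mm
  t 0.00 spine underside rise -10.0 mm
  t 0.06 spine underside rise -9.8 mm
spine 22 x [-0.0031  0.0027  0.0052] y [-0.0695 -0.0221]
t 12.30 pos [ 0.5892 -0.2132  0.0721] rot [-1.6517e+00  1.1000e-03  1.8700e-01] F [ 0.9 -0.1 -0.9] M [ 0.1   0.   -0.01] w 0.0185 q [ 0.03  0.73  0.28  1.76 -0.18  0.65  0.57]
```

View pics/sz23.png

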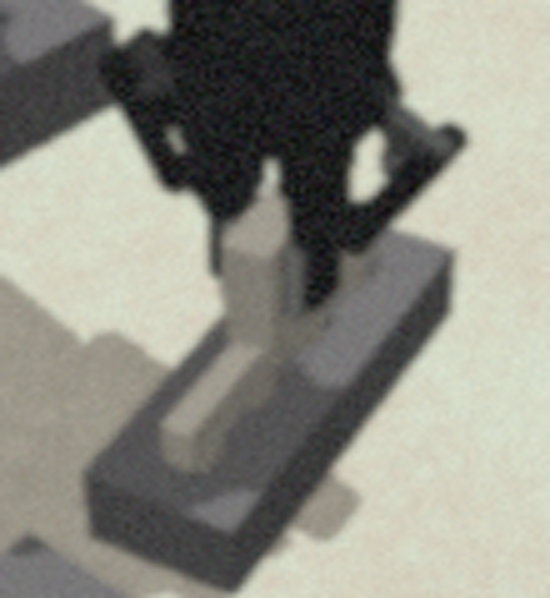

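Almost down; about 2 mm left.

>>> arm_command:
  moves:
    - {"x": 0.02,"y": 0.12,"z": 0.01,"rx": 0,"ry": 0,"rz": 0,"gripper": -1}
    - {"x": 0.02,"y": 0.25,"z": 0.02,"rx": 0,"ry": 0,"rz": 0,"gripper": -1}
    - {"x": 0.02,"y": 0.25,"z": 0.02,"rx": 0,"ry": 0,"rz": 0,"gripper": -1}
    - {"x": 0.02,"y": 0.25,"z": 0.02,"rx": 0,"ry": 0,"rz": 0,"gripper": -1}

```text
clock: 12.63
position: [0.5896, -0.2132, 0.07]
tool_rot: [-1.652, 0.0, 0.187]
force: [0.1, 0.4, -2.3]
grip_width: 0.0186
```

```bash
python3 look2.py 24
```

```text
t 12.63 pos [ 0.5896 -0.2132  0.07  ] rot [-1.6518e+00  4.0000e-04  1.8700e-01] F [ 0.1  0.4 -2.3] M [ 0.14 -0.02 -0.03] w 0.0186 q [ 0.03  0.73  0.28  1.76 -0.18  0.65  0.57]
rack x edges 30-50 mm: -27.9 31.0 mid 1.5
rack x edges 50-80 mm: -28.0 31.0 mid 1.5
rack y end 85.4 (85) z 0.03819956673295204
comb x edges: -4.1 7.8 mid 1.8 1047
comb x edges: -4.0 7.7 mid 1.8 1498
comb y end 70.4 (70) z 0.0609
rel tilt 0.0811 comb tilt 0.0001 spine top at tcp y_tool 0.0091  z range 0.026 0.069 n 1927/1951
  t -0.06 spine underside rise -11.1 mm
  t 0.00 spine underside rise -11.1 mm
  t 0.06 spine underside rise -11.1 mm
spine 19 x [-0.0007  0.0043  0.0062] y [-0.0693 -0.0277]
t 12.73 pos [ 0.5897 -0.2132  0.07  ] rot [-1.6519e+00  3.0000e-04  1.8700e-01] F [ 0.7 -0.3 -2.3] M [0.13 0.05 0.  ] w 0.0189 q [ 0.03  0.73  0.28  1.76 -0.18  0.65  0.57]
```

>>> arm_command:
  moves:
    - {"x": -0.02,"y": 0.08,"z": 0,"rx": 0,"ry": 0,"rz": 0,"gripper": -1}
    - {"x": -0.02,"y": 0.16,"z": 0.01,"rx": 0,"ry": 0,"rz": 0,"gripper": -1}
    - {"x": -0.02,"y": 0.16,"z": 0.01,"rx": 0,"ry": 0,"rz": 0,"gripper": -1}
    - {"x": -0.02,"y": 0.16,"z": 0.01,"rx": 0,"ry": 0,"rz": 0,"gripper": -1}

```text
clock: 13.07
position: [0.5896, -0.2133, 0.0692]
tool_rot: [-1.652, -0.0, 0.187]
force: [-5.0, 3.6, 14.5]
grip_width: 0.0186
```

```bash
python3 look2.py 25
```

```text
t 13.07 pos [ 0.5896 -0.2133  0.0692] rot [-1.652e+00 -3.000e-04  1.869e-01] F [-5.   3.6 14.5] M [ 0.34  1.02 -0.09] w 0.0186 q [ 0.03  0.73  0.28  1.76 -0.18  0.64  0.57]
rack x edges 30-50 mm: -28.0 30.9 mid 1.5
rack x edges 50-80 mm: -28.0 30.9 mid 1.5
rack y end 85.2 (85) z 0.03818112242307924
comb x edges: -4.2 7.7 mid 1.8 1039
comb x edges: -4.3 7.6 mid 1.6 1508
comb y end 70.2 (70) z 0.0602
rel tilt 0.0830 comb tilt 0.0018 spine top at tcp y_tool 0.0091  z range 0.026 0.069 n 1920/1949
  t -0.06 spine underside rise -12.0 mm
  t 0.00 spine underside rise -11.9 mm
  t 0.06 spine underside rise -11.8 mm
spine 18 x [-0.0031  0.0031  0.0055] y [-0.0699 -0.037 ]
t 13.17 pos [ 0.5896 -0.2133  0.0692] rot [-1.652e+00 -2.000e-04  1.870e-01] F [-4.5  3.6 15.2] M [ 0.36  1.08 -0.02] w 0.0185 q [ 0.03  0.73  0.28  1.76 -0.18  0.64  0.57]
```

>>> arm_command:
  moves:
    - {"x": 0,"y": -0.08,"z": 0,"rx": 0,"ry": 0,"rz": 0,"gripper": -1}
    - {"x": 0,"y": -0.08,"z": 0,"rx": 0,"ry": 0,"rz": 0,"gripper": -0.2}
    - {"x": 0,"y": -0.08,"z": 0,"rx": 0,"ry": 0,"rz": 0,"gripper": 0.1}
    - {"x": 0,"y": -0.08,"z": 0,"rx": 0,"ry": 0,"rz": 0,"gripper": 0.3}
    - {"x": 0,"y": -0.08,"z": 0,"rx": 0,"ry": 0,"rz": 0,"gripper": 0.3}
  squeeze: 20

```text
clock: 13.58
position: [0.5894, -0.2132, 0.069]
tool_rot: [-1.652, 0.001, 0.187]
force: [-0.2, -0.3, 0.6]
grip_width: 0.0554
```

>>> arm_command:
  moves:
    - {"x": 0,"y": 0,"z": 0,"rx": 0,"ry": 0,"rz": 0,"gripper": 0.3}
    - {"x": 0,"y": 0,"z": 0,"rx": 0,"ry": 0,"rz": 0,"gripper": 0.3}
    - {"x": 0,"y": 0,"z": 0,"rx": 0,"ry": 0,"rz": 0,"gripper": 0.3}

```text
clock: 13.83
position: [0.5894, -0.2132, 0.069]
tool_rot: [-1.652, 0.001, 0.187]
force: [-0.3, 0.4, 0.1]
grip_width: 0.0555
```

```bash
python3 look2.py 26
```

```text
t 13.83 pos [ 0.5894 -0.2132  0.069 ] rot [-1.6518e+00  5.0000e-04  1.8700e-01] F [-0.3  0.4  0.1] M [ 0.12  0.03 -0.05] w 0.0555 q [ 0.03  0.73  0.28  1.76 -0.18  0.64  0.57]
rack x edges 30-50 mm: -27.9 31.0 mid 1.6
rack x edges 50-80 mm: -28.0 31.0 mid 1.5
rack y end 85.4 (85) z 0.03818535386301377
comb x edges: -4.8 7.1 mid 1.2 1032
comb x edges: -5.0 7.0 mid 1.0 1517
comb y end 70.3 (70) z 0.0602
rel tilt 0.0814 comb tilt 0.0004 spine top at tcp y_tool 0.0089  z range 0.026 0.069 n 1920/1942
  t -0.06 spine underside rise -11.8 mm
  t 0.00 spine underside rise -11.8 mm
  t 0.06 spine underside rise -11.8 mm
spine 22 x [-0.0019  0.0021  0.0056] y [-0.0704  0.0258]
t 13.93 pos [ 0.5894 -0.2132  0.0691] rot [-1.6518e+00  5.0000e-04  1.8690e-01] F [ 0.4 -0.1 -0.5] M [ 0.07 -0.02  0.  ] w 0.0554 q [ 0.03  0.73  0.28  1.76 -0.18  0.64  0.57]
```

View pics/wrist26.png

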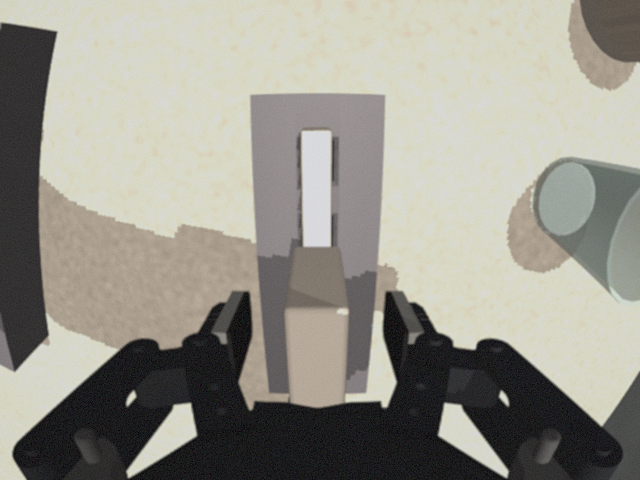

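>>> arm_command:
  moves:
    - {"x": 0,"y": -1.5,"z": 0,"rx": 0,"ry": 0,"rz": 0,"gripper": 0.3}
    - {"x": 0,"y": -4,"z": 0,"rx": 0,"ry": 0,"rz": 0,"gripper": 0.3}
    - {"x": 0,"y": -7,"z": 0,"rx": 0,"ry": 0,"rz": 0,"gripper": 0.3}
    - {"x": 0,"y": -10.5,"z": 0,"rx": 0,"ry": 0,"rz": 0,"gripper": 0.3}
    - {"x": 0,"y": -14,"z": 0,"rx": 0,"ry": 0,"rz": 0,"gripper": 0.3}

```text
clock: 14.35
position: [0.5869, -0.2019, 0.2099]
tool_rot: [-1.652, 0.001, 0.187]
force: [1.3, -0.3, 0.4]
grip_width: 0.0556
```

>>> arm_command:
  moves:
    - {"x": 0,"y": 0,"z": 0,"rx": 0.08,"ry": 0,"rz": 0,"gripper": 0.3}
    - {"x": 0,"y": 0,"z": 0,"rx": 0.08,"ry": 0,"rz": 0,"gripper": 0.3}
    - {"x": 0,"y": 0,"z": 0,"rx": 0.08,"ry": 0,"rz": 0,"gripper": 0.3}
    - {"x": 0,"y": 0,"z": 0,"rx": 0.08,"ry": 0,"rz": 0,"gripper": 0.3}

```text
clock: 14.68
position: [0.5869, -0.202, 0.2077]
tool_rot: [-1.573, 0.002, 0.187]
force: [-0.4, 0.4, -1.2]
grip_width: 0.0556
```

Run:
```python
from h import *
s=st(); im,d=bot.grab_frame('wrist'); save('wrist30',im); P=rframe(wristP(d,s)); x,y,z=[P[...,i] for i in range(3)]
near=(d>0)&(abs(x)<.05)&(abs(y)<.1)
w=near&(im.min(2)>110)
def rc(k):
    p=np.stack([x[k],y[k]],-1).astype(np.float32)*1000; r=cv2.minAreaRect(p); return np.round(r[0],1),np.round(r[1],1),round(r[2],2),np.median(z[k]).round(4)
print('rack',rc(near&(abs(z-.038)<.004)&(abs(x)<.04))); print('handle',rc(near&(z>.105)&(z<.118)&(abs(x)<.02)))
print('spine',rc(near&(z>.055)&(z<.064)&(abs(x)<.015)))
im,d=bot.grab_frame('scene'); save('scene30',im)
im,d=bot.grab_frame('top'); save('top30',im); cm=bot.camera_model('top'); v,u=np.mgrid[:480,:640]; P=world('top',u,v,d,cm)
for n in ['dock','reagent','beaker','jar']:
    for r in bot.masks_of(n,'top')[:1]:
        Q=P[r['mask']&(d>0)]; zt=np.percentile(Q[:,2],97); print(n,r['p'],rect(Q[Q[:,2]>zt-.012]),zt)
st()
```

```text
t 14.68 pos [ 0.5869 -0.202   0.2077] rot [-1.5728  0.0018  0.1865] F [-0.4  0.4 -1.2] M [ 0.01  0.02 -0.01] w 0.0556 q [ 0.03  0.56  0.3   1.65 -0.19  0.96  0.59]
rack (array([1.4, 0.1]), array([170.3,  60.6]), 89.89, np.float64(0.0382))
handle (array([1. , 0.9]), array([20.2, 44. ]), 0.2, np.float64(0.111))
spine (array([-0.1,  0.9]), array([139.7,  17.4]), 88.26, np.float64(0.0602))
dock 0.74 (array([567.2, 190.8]), array([ 83.3, 195. ]), 10.08, 'zmed', np.float64(0.0669), 742) 0.06888620611403307
reagent 0.67 (array([753.4, -12.1]), array([29.6, 30.2]), 88.19, 'zmed', np.float64(0.1498), 219) 0.15149698471588713
beaker 0.94 (array([ 744.4, -147.9]), array([67.2, 68.6]), 79.01, 'zmed', np.float64(0.0836), 217) 0.08630401974616068
jar 0.62 (array([384.8,  37.8]), array([47.5, 49.2]), 43.02, 'zmed', np.float64(0.0699), 477) 0.0728621694351691
t 15.03 pos [ 0.5873 -0.2017  0.2083] rot [-1.5719e+00  1.0000e-03  1.8730e-01] F [-0.   0.1  1.5] M [ 0.03  0.02 -0.03] w 0.0555 q [ 0.03  0.56  0.3   1.65 -0.19  0.97  0.59]
```

View pics/wrist30.png

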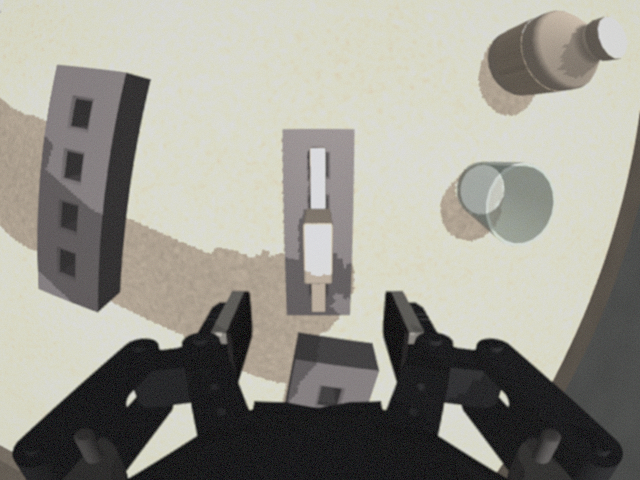

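View pics/scene30.png

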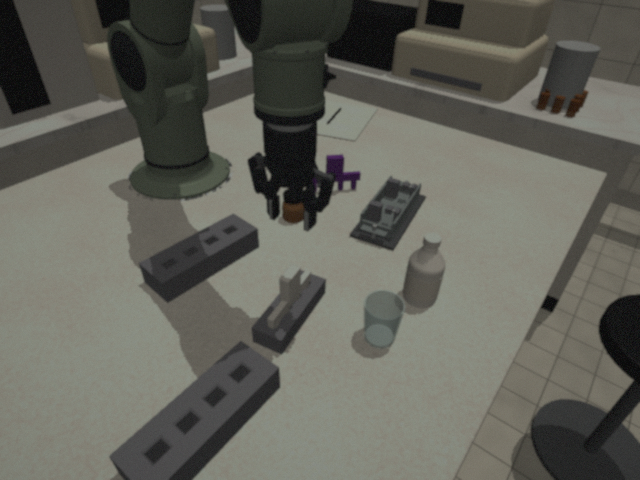

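The final pictures show the comb centred in the rack (wrist pixel 318,230), handle centre within 1 mm of the rack's. The dock is seated, the bystanders have not moved, and the gripper is clear.

```bash
python3 -c "
from workcell import bot
print(bot.job_done())"
```

```text
the job is handed in; nothing more can be done
None
```

The white comb is in the smallest rack, fully down and released. I handed the job in at about 15 s of the 54 s allowed; no verdict was reported.

**Freeing it:** I rocked the comb end for end to about ±0.1 rad. With one end above its cheeks, I slid the comb about 2 cm lengthwise out of the other pair, so the last step needed almost no upward pull. Then I lifted it out.

**Placing it:** I lowered it in the gripper until the rack pushed back with about 15 N, so it was not dropped. Then I opened the fingers and backed off.

**Last checks:**

| Check | Result |
|---|---|
| Comb position | handle centre within about 1 mm of the rack's centre |
| Comb fully down | spine top 60.2 mm above the bench, as expected |
| Comb tilt | about 0.000 rad on the last reading before backing off |
| Comb yaw | within about 0.01 rad of the rack |
| Dock | seated, cheek tops at the starting height |
| Bottle, beaker, jar | within about 1 mm of where they started |
| Gripper | clear of everything |

**What did not go cleanly:**
- **Dock lift:** the dock rose at least twice while I was rocking, once about 1.6 mm and once about 3.3 mm. Both readings are under the 5 mm limit, and I lowered it back at once. I measured its height only between moves, so a brief higher peak can't be ruled out.
- **Slipped grip:** the comb turned about 0.08 rad in the fingers. I tilted the tool to bring it level again.
- **Camera disagreement:** the wrist camera and the fixed cameras differed by up to 4 mm along the comb. For the insertion I relied on the comb and rack seen in the same wrist picture.

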